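Fill the loose end of a cheese gift box and hold its lid flush for strapping

ROBOT

A 6-joint arm with a two-finger parallel gripper is mounted at the origin on a cart in front of the work surface, level with it; the furniture and walls round the work are solid. World frame = base frame: x ahead of the robot, y to its left, z up, the work surface at z = 0. Lengths are in m, angles in degrees, forces in N, time in s.
With the tool pointing down it reaches from about 0.375 to 0.9 m from the base axis. Payload 3.1 kg.
Tool frame: the origin (TCP) lies midway between the tips of the shut fingers; the grasp point (between the pads) lies bot.hold_point_z behind it (bot.hold_point_z is the distance from the TCP to the grasp point, in m); z points along the fingers, y is the direction in which the jaws open and shut (so a half turn about z gives the same grasp; the last joint's range is limited). The gripper opens to 87 mm and grips with 3 to 60 N. Pads are 19 mm wide; open, the fingers measure 117 mm over their backs; the gripper's body (75 mm by 190 mm) begins 51 mm behind the grasp point.
Start: joints at [53.887, 30.224, 82.088, -0, 67.689, -10.227], TCP at [0.273, 0.562, 0.223] pointing down, gripper open.
Joint ranges: [-176.69, 176.69], [-43.24, 126.21], [12.49, 139.97], [-82, 262], [0, 151.66], [-163.58, 163.58]. Speed limits (degrees/s): [159.86, 159.86, 180, 180, 180, 180].

INTERFACE

Orientations are given as a 3x3 rotation matrix whose columns are the frame's x, y, z axes.
In Python, from rig import bot, vision, hand_in gives the robot as it stands. The module is installed in compiled form; this text tells all that it offers.
- The arm moves only by the shell command python3 -m handwheel 'ROWS'. ROWS is JSON, a list of rows, each an object of numbers: "hand": the gripper's target within -1 to 1 (fully open at 1, half-way at 0, shut at -1); "dx", "dy", "dz": the shift along the world's x, y, z in cm; "wx", "wy", "wz": the turn, a rotation vector about the world's x, y, z in rad. In form: [{"hand": .., "dx": .., "dy": .., "dz": .., "wx": .., "wy": .., "wz": ..}, ...]. A call has 1 to 10 rows; each row shifts and turns the commanded pose from where the row before left it; what a row does not reach is not made up. A row lasts 1/10 s, in which the tool goes at most 50 mm and 8.59 degrees, less where a joint would pass 70% of its speed; a pose out of reach is approached as far as the arm can. A call with a gripper value outside its range is refused whole. The fingers move at their own pace and stop on an object; the grip force is fixed at half the most. Time passes only in rows, so rows that do not move let the fingers close. It gives the time, the measured TCP pose, the force and the opening at its end, in the units of the state.
- bot.read_state(): the state, without advancing time (a new reading comes with each control period).
- vision.capture(name): name is "side" or "top"; returns (picture, depth): 480x640x3 uint8, red, green, blue; 480x640 float32, m along the optical axis (not along the pixel's ray), 0 where there is no reading.
- vision.get_calibration(name): a dict with "fx", "fy", "cx", "cy" (pixels), "k1" (the pictures are not rectified: a ray, as slopes to the right and down, at radius r is drawn at 1 + k1 r^2 times it, then the intrinsics apply), "rvec" (rotation vector, rad) and "tvec" (3), from world to camera coordinates, as OpenCV has them. Camera axes: x right, y down, z forward; pixel columns grow to the right and rows downward; lengths in m; the calibration is good to about 2 mm. A picture is of the moment at which its call begins. get_calibration takes no time and is no camera call.
- hand_in(): hands the job in, once; it reports no verdict.
The state is a dict: "time_s": time; "joint_positions": joint angles; "qvel": joint speeds; "tau": joint torques, N m; "position": TCP position; "tcp_rot": TCP orientation; "force": force on the tool from outside, world axes, zero at the start; "moment": the same for the moment, N m; "opening": opening from 0.0 (shut) to 1.0 (fully open).
Only numpy, scipy, OpenCV 4.12 (cv2) and the standard library are available. Lean on these libraries where they do the work, as an engineer would, in place of code of your own. Each camera call takes 0.05 s, during which the arm holds its last target.

TASK

The cheese and the jar in the wooden gift box still slide about: push the small wooden filler block, upright, all the way down into the one gap between the goods and an end wall of the box that is wide enough for it. Then drop the loose lid into the box's rebated rim and press it down by its handle against the springy strips until it is flush with the rim. Finish still gripping the handle and pressing the lid flush, so that a colleague can strap the box, and leave the other things on the counter alone.

Things in the scene. Friction and masses are not known exactly. Their poses are not given: they have to be found in the camera images.
- gift_box: Open light wooden box fixed to the counter, outer 124 (x) x 184 (y) x 62 mm (z). Origin: centre of underside; z up. Walls 8, floor 6 mm thick: inner faces of the end walls at y = -84 and +84 mm. Brown liner boards 6 mm thick on the long walls, inner faces at x = -48 and +48 mm. Mid end walls: hand notch 82 mm wide, from the rim down to 30 mm above the underside.
- lid_seat (a point): Centre of the box opening at the height of the liner tops, 54 mm above the box underside and 8 mm below the rim: where the middle of the lid's underside lies when flush. The opening there is 108 (box x) x 168 mm (box y), with a 4 mm bevel at the rim.
- cushion_near (a joint): Black rubber strip let into the top of the liner on the box's -x side (its twin is on the +x side). 0: standing 3.5 mm proud of the liner; 0.0035 m: pressed level with it. Both together begin to give at about 2 N and are fully down at about 8 N, lid's weight included.
- cheese_block: Cream-coloured rectangular cheese, 74 x 87 x 43 mm (x, y, z), 0.22 kg, loose in the box with its 87 mm side along the box's long (y) axis. Origin: centre of the underside, z up.
- jam_jar: Small amber jar with a red cap, 44 mm diameter, 46 mm tall, 0.12 kg, loose in the box beside the cheese (on either side of it). Origin: centre of the underside, z up. The goods leave one end gap about 24 to 29 mm wide; the other end gap and the gap between the goods are only about 3 to 8 mm.
- filler: Brown wooden filler block standing upright on the counter, 44 (x) x 22 (y) x 44 mm (z), about 0.06 kg. Origin: centre of the underside, z up; its lowest 5 mm are 2.5 mm smaller all round. In the box it stands with its 22 mm thickness along the box's long axis, resting on the box floor, its top then 12 mm below the rim.
- lid: Light wooden lid lying right side up: a board 104 (x) x 164 (y) x 8 mm, about 0.15 kg, with a brown handle bar on top in its middle, 20 (x) x 90 (y) mm and 20 mm tall (its top 28 mm above the lid's underside). Origin: centre of the underside, z up. Either way round fits. Unpressed it rests 3.5 mm proud on the cushion strips; flush, its underside is 54 mm above the underside of the box.
- marker: Bystander: red and white marker pen, 135 mm long. Origin: underside at its middle.
- brass_weight: Bystander: small knobbed brass check weight, 38 mm diameter, 57 mm tall. Origin: centre of the underside. It stands between the scale and the fixed wire cutter, a tall frame (x 0.47 to 0.67, y -0.13 to 0.03 m, 0.35 m high) that the arm must go round; nearer the robot a film dispenser (x 0.29 to 0.44, y -0.22 to 0.18 m) is only 90 mm high and can be passed over.
There are look-alikes about, which are no part of the job. Of the things shaped like the filler, the brown one is meant.

How it is judged (in metres and radians):
On the way:
1. the filler stands on the box floor in the end gap, let go, with the lid still off (z of filler in the frame of gift_box between 0.003 and 0.01 m and angle between filler's own z axis and vertical below 0.15 rad and angle between the x axis of filler and the x axis of gift_box, either way round below 0.25 rad and horizontal distance between filler and gift_box between 0.06 and 0.085 m and contact force between the fingers and filler below 0.3 N and horizontal distance between lid and gift_box above 0.1 m), for 0.2 s.
At the end, for the whole second after the job is handed in: Filler upright on the box floor in the end gap (within 4 mm, square within 0.25 rad); cheese and jar upright on the box floor; lid level in the rebate, within 1.5 mm of flush, at rest, pressed on the box with over 4 N and still held by the fingers (z of filler in the frame of gift_box between 0.003 and 0.01 m and angle between each of filler, cheese_block, jam_jar's own z axis and vertical below 0.15 rad and angle between the x axis of filler and the x axis of gift_box, either way round below 0.25 rad and horizontal distance between filler and gift_box between 0.06 and 0.085 m and z of each of cheese_block, jam_jar in the frame of gift_box below 0.011 m and horizontal distance between cheese_block and gift_box below 0.06 m and horizontal distance between jam_jar and gift_box below 0.075 m and z of lid in the frame of gift_box between 0.05 and 0.0555 m and horizontal distance between lid and gift_box below 0.005 m and angle between the x axis of lid and the x axis of gift_box, either way round below 0.06 rad and angle between the z axis of lid and the z axis of gift_box, either way round below 0.03 rad and contact force between lid and gift_box above 4 N and contact force between the fingers and lid above 1 N and linear speed of lid below 0.02 m/s); the arm keeps its last pose, push and grip.
It fails at once if a bystander is shifted by more than 30 mm (distance of any of marker, brass_weight from where it was at the start of the episode above 0.03 m).
It also fails if it takes over 64 s, if anything falls off the work surface, if the arm or the gripper's body presses on something with over 40 N, if the wrist force passes 120 N, or if a joint passes its speed limit or range.

## Working session

There is one attempt and no reset: what is moved stays moved. The work goes in short steps, Python scripts to look and compute and a shell command to move; the robot and the scene stay as the last step left them, time stands still between calls to the robot, and variables do not carry over. Pictures are saved under pics/ and viewed, and the job is handed in when it is done.

```bash
mkdir -p pics
cat > h.py <<'E'
import numpy as np, cv2
from rig import bot, vision
def cap(n,tag):
    p,d=vision.capture(n); np.savez(f'{tag}.npz',p=p,d=d); cv2.imwrite(f'pics/{tag}.png',p[:,:,::-1]); return p,d
def crop(tag,u0,v0,u1,v1,s,out):
    p=np.load(f'{tag}.npz')['p'][v0:v1,u0:u1,::-1]; cv2.imwrite(f'pics/{out}.png',cv2.resize(p,None,fx=s,fy=s,interpolation=cv2.INTER_CUBIC))
def KD(n):
    c=vision.get_calibration(n); K=np.array([[c['fx'],0,c['cx']],[0,c['fy'],c['cy']],[0,0,1.]]); return K,np.array([c['k1'],0,0,0.]),np.array(c['rvec'],float),np.array(c['tvec'],float)
def rays(n,uv):
    K,D,r,t=KD(n); uv=np.array(uv,float).reshape(-1,1,2)
    x=cv2.undistortPoints(uv,K,D)[:,0]; R=cv2.Rodrigues(r)[0]
    return (np.c_[x,np.ones(len(x))]@R), -R.T@t.ravel()
def atz(n,uv,z):
    d,o=rays(n,uv); return o+d*((np.broadcast_to(z,len(d))-o[2])/d[:,2])[:,None]
def dep(n,tag,uv):
    D=np.load(f'{tag}.npz')['d']; d,o=rays(n,uv); return o+d*np.array([D[int(round(v)),int(round(u))] for u,v in uv])[:,None]
def cloud(n,tag):
    D=np.load(f'{tag}.npz')['d']; vv,uu=np.mgrid[0:480,0:640]
    d,o=rays(n,np.c_[uu.ravel(),vv.ravel()]); P=o+d*D.ravel()[:,None]; P[D.ravel()==0]=np.nan; return P.reshape(480,640,3)
def proj(n,P):
    K,D,r,t=KD(n); return cv2.projectPoints(np.array(P,float).reshape(-1,1,3),r,t,K,D)[0][:,0]
E
python3 - <<'E'
from h import *
s=bot.read_state(); print(s, bot.hold_point_z)
for n in('top','side'):
    cap(n,n+'0'); print(vision.get_calibration(n))
E
```

```text
{'time_s': 0.0, 'joint_positions': array([ 5.38888451e+01,  3.02765763e+01,  8.21565911e+01, -1.20168618e-03,
        6.76883032e+01, -1.02278936e+01]), 'qvel': array([-0.03534185, -0.04959538,  0.01863977, -0.02149244,  0.04449292,
       -0.0337964 ]), 'tau': array([-1.60091059e-05, -4.40025187e+01, -1.76596588e+01,  6.34339848e-02,
        5.80392906e-02, -1.50020733e-04]), 'position': array([0.2723848 , 0.56171194, 0.22159611]), 'tcp_rot': array([[-8.99688615e-01,  4.36530497e-01, -1.23379025e-03],
       [ 4.36532094e-01,  8.99687033e-01, -1.72417977e-03],
       [ 3.57368040e-04, -2.08981395e-03, -9.99997752e-01]]), 'force': array([ 0.40704889, -0.34358409,  0.24801586]), 'moment': array([0.02615226, 0.01619238, 0.00180018]), 'opening': 0.9992325649292098} 0.0187
{'fx': 471.1950907357317, 'fy': 471.1950907357317, 'cx': 318.9530618507206, 'cy': 243.46921683599166, 'k1': 0.01720144272620217, 'rvec': array([ 2.04942124, -1.97068946,  0.39296107]), 'tvec': array([-0.0095367 ,  0.48706601,  1.22362893])}
{'fx': 568.975810166316, 'fy': 568.975810166316, 'cx': 322.1270286305699, 'cy': 236.86295165844544, 'k1': -0.007240288026156524, 'rvec': array([ 0.22279735, -2.75007082,  1.33787985]), 'tvec': array([0.48272284, 0.0924405 , 1.43005687])}
```

View pics/top0.png

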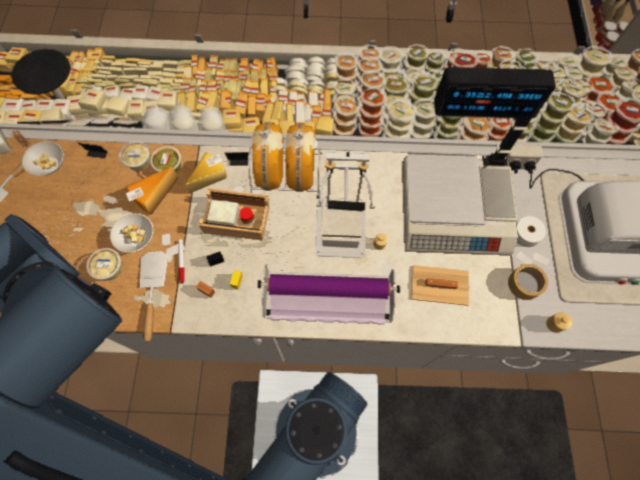

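View pics/side0.png

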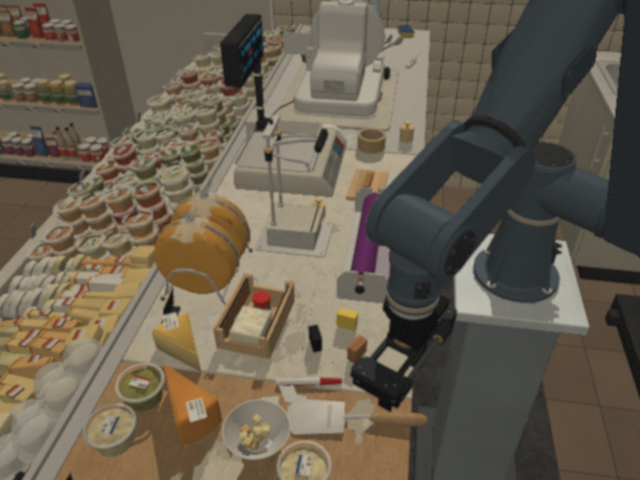

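The top view shows the box at (235,214), the brown filler at (205,289) with yellow and black look-alikes, the lid at (440,284) and the marker at (181,262).

Run:
```python
from h import *
crop('top0',165,180,295,310,6,'t1'); crop('top0',400,255,480,315,9,'t2'); crop('side0',200,260,380,400,4,'s1')
print(dep('top','top0',[(235,214),(205,289),(440,284),(181,262),(425,275),(455,290)]).round(3))
```

```text
[[ 0.592  0.264  0.046]
 [ 0.355  0.321  0.052]
 [ 0.405 -0.341  0.024]
 [ 0.445  0.411  0.015]
 [ 0.436 -0.304  0.006]
 [ 0.394 -0.388  0.006]]
```

View pics/t1.png

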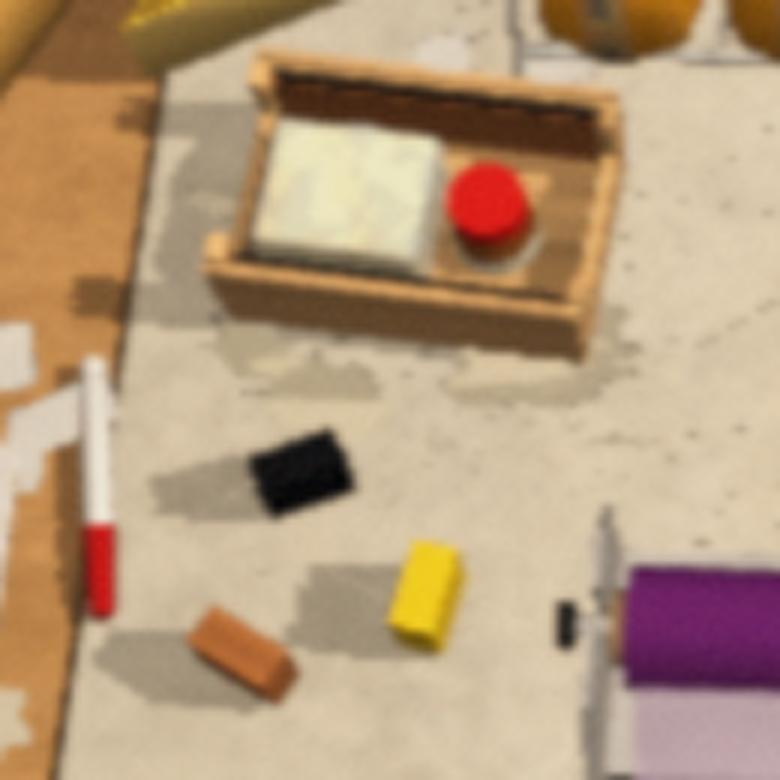

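View pics/t2.png

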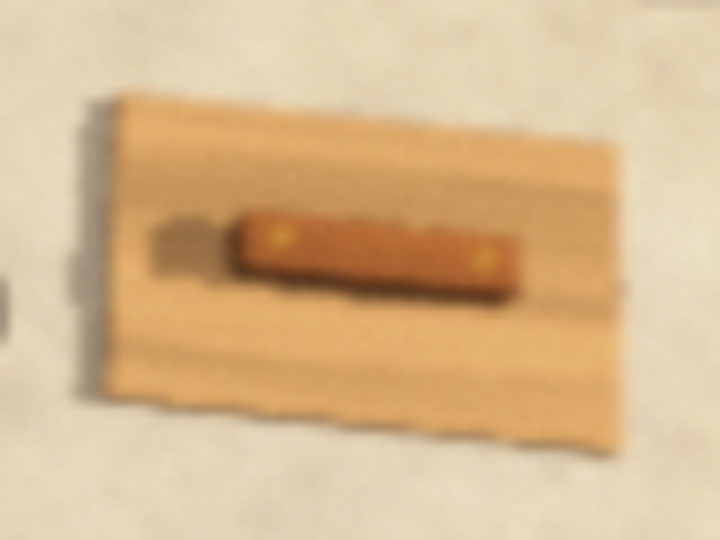

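View pics/s1.png

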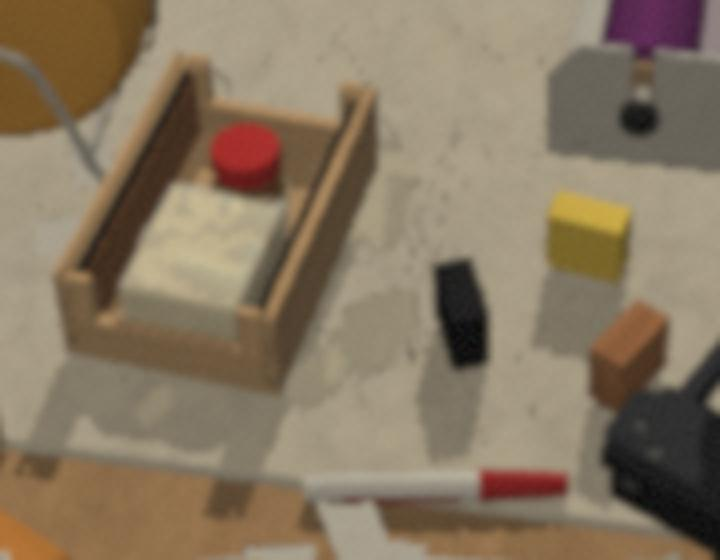

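```bash
cat > fit.py <<'E'
from h import *
from scipy.optimize import least_squares
def T(p,P):
    P=np.array(P,float); c,s=np.cos(p[2]),np.sin(p[2]); return np.c_[p[0]+c*P[:,0]-s*P[:,1],p[1]+s*P[:,0]+c*P[:,1],P[:,2]+(p[3] if len(p)>3 else 0)]
def fit(obs,x0):
    # obs: list (cam, model pts, uv)
    f=lambda p: np.concatenate([(proj(n,T(p,M))-np.array(U,float)).ravel() for n,M,U in obs])
    r=least_squares(f,x0,loss='soft_l1'); return r.x,r.fun.reshape(-1,2)
def box(hx,hy,z): return [(-hx,-hy,z),(hx,-hy,z),(hx,hy,z),(-hx,hy,z)]
E
python3 - <<'E'
from fit import *
s=lambda L:[(x/6+165-.4,y/6+180-.4) for x,y in L]
q=lambda L:[(x/4+200-.4,y/4+260-.4) for x,y in L]
l=lambda L:[(x/9+400-.45,y/9+255-.45) for x,y in L]
# box: +x far (up in top img), +y left.
B=box(.062,.092,.062)
Bb=box(.062,.092,0)
# order (-x,-y) near-right,(+x,-y) far-right,(+x,+y) far-left,(-x,+y) near-left
to=s([(590,312),(622,94),(255,50),(206,240)])
# side image: +x left, +y toward viewer(down)
so=q([(376,92),(182,56),(58,275),(280,318)])
r=[('top',B,to),('side',B,so),('side',[Bb[2],Bb[3]],q([(70,348),(280,387)])),('top',[Bb[0]],s([(583,360)]))]
for obs in(r,r[:1],[r[3],r[0]],r[1:3]):
    x,e=fit(obs,[.59,.264,0.]); print('box',x.round(4),e.round(1).tolist())
# lid board top
Ld=box(.052,.082,.008)
x,e=fit([('top',Ld,l([(615,455),(618,145),(117,93),(105,395)]))],[.405,-.341,0.]); print('lid',x.round(4),e.round(1).tolist())
H=box(.01,.045,.028)
x,e=fit([('top',H,l([(515,288),(522,237),(245,211),(238,262)]))],[.405,-.341,0.]); print('handle',x.round(4),e.round(1).tolist())
for n in('top','side'):
    p=np.load(n+'0.npz')['p']; D=cloud(n,n+'0'); h=cv2.cvtColor(p,cv2.COLOR_RGB2HSV)
    print(n,'counter z', np.nanmedian(D[225:245,270:300,2]) if n=='top' else np.nanmedian(D[355:365,290:305,2]))
    for nm,zt in(('filler',.044),('cheese',.049),('cap',.052),('box',.062)):
        pass
E
```

```text
box [ 0.596   0.2649 -0.0831] [[-1.8, 1.3], [-0.2, -0.1], [0.4, 0.5], [-0.3, 6.1], [0.1, -2.3], [-1.7, -1.8], [-1.0, -0.5], [-0.9, -0.6], [-0.6, 0.8], [0.9, 1.7], [1.6, 1.5]]
box [ 0.5995  0.2641 -0.0811] [[-1.4, 0.2], [0.1, -1.1], [0.8, -0.5], [0.1, 5.1]]
box [ 0.6006  0.2652 -0.0928] [[1.3, 0.3], [-2.0, 0.1], [-0.1, -1.1], [0.7, -1.1], [-0.4, 4.4]]
box [ 0.5939  0.2657 -0.0939] [[1.2, -1.7], [-0.5, -1.6], [-0.5, -0.4], [-0.6, 0.0], [-0.1, 0.9], [1.2, 2.3]]
lid [ 0.4085 -0.3449 -0.0768] [[0.6, 0.0], [0.1, 0.1], [-0.3, -0.3], [-0.4, 0.1]]
handle [ 0.409  -0.3454 -0.0625] [[0.9, 0.6], [0.0, -0.4], [-0.8, -0.6], [-0.1, 0.4]]
top counter z 0.000666772495437673
side counter z 0.0013786904374619713
```

```bash
cat > ov.py <<'E'
from fit import *
def overlay(n,tag,win,s,out,items):
    u0,v0,u1,v1=win
    p=np.load(f'{tag}.npz')['p'][v0:v1,u0:u1,::-1]; im=cv2.resize(p,None,fx=s,fy=s,interpolation=cv2.INTER_CUBIC)
    for pose,M,col in items:
        uv=(proj(n,T(pose,M))-[u0,v0]+.5)*s-.5
        cv2.polylines(im,[np.round(uv*8).astype(np.int32)],True,col,1,cv2.LINE_AA,3)
    cv2.imwrite(f'pics/{out}.png',im)
E
python3 - <<'E'
from ov import *
b=[.597,.265,-.092]
it=[(b,box(.062,.092,.062),(0,255,0)),(b,box(.062,.092,0),(255,255,0)),(b,box(.048,.084,.054),(255,0,255)),(b,box(.054,.084,.062),(0,0,255))]
overlay('top','top0',(190,180,280,250),8,'o1',it); overlay('side','side0',(205,265,305,365),6,'o2',it)
E
```

```text
(no output)
```

View pics/o1.png

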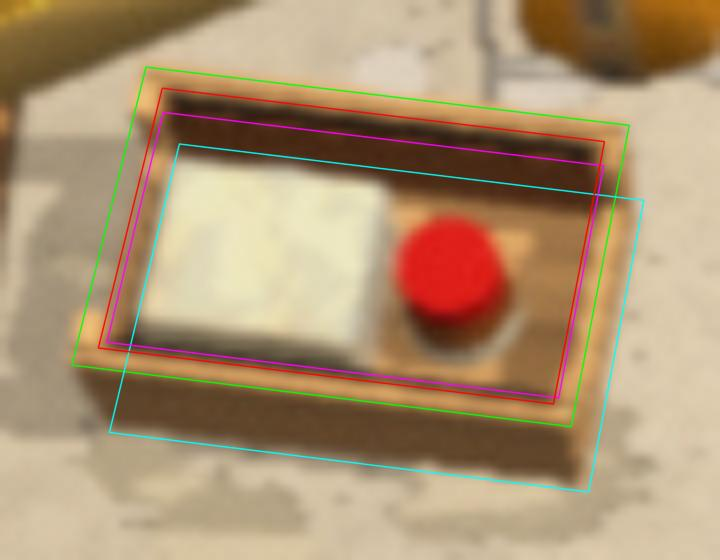

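View pics/o2.png

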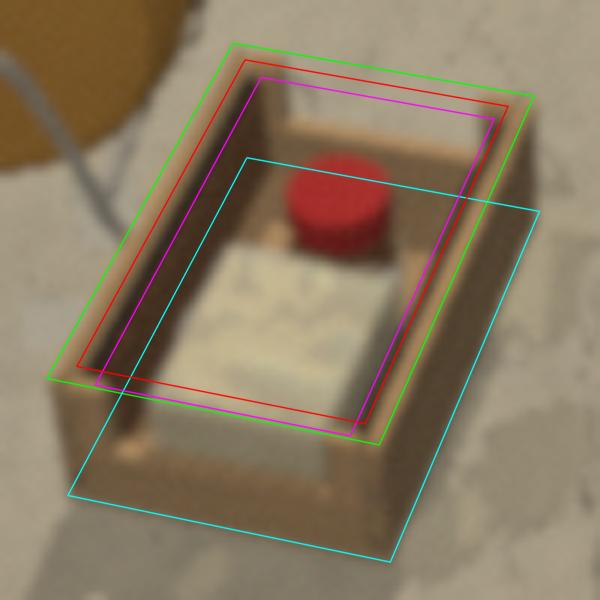

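Run:
```python
from ov import *
a=lambda L:[(x/8+190-.44,y/8+180-.44) for x,y in L]
q=lambda L:[(x/6+205-.42,y/6+265-.42) for x,y in L]
B=box(.062,.092,.062);Bb=box(.062,.092,0)
# order near-right, far-right, far-left, near-left
t=[('top',B,a([(580,423),(633,128),(141,69),(74,357)])),('top',[Bb[0]],a([(579,487)]))]
s=[('side',B,q([(536,97),(233,46),(53,375),(385,435)])),('side',[Bb[2],Bb[3]],q([(72,490),(391,553)]))]
for obs in (t,s,t+s):
    x,e=fit(obs,[.59,.264,-.08]); print(x.round(4),e.round(1).tolist())
b=x
it=[(b,box(.062,.092,.062),(0,255,0)),(b,box(.062,.092,0),(255,255,0)),(b,box(.048,.084,.054),(255,0,255)),(b,box(.054,.084,.062),(0,0,255))]
overlay('top','top0',(190,180,280,250),8,'o1',it); overlay('side','side0',(205,265,305,365),6,'o2',it)
```

```text
[ 0.5979  0.2647 -0.092 ] [[-1.0, 0.1], [-0.4, -0.6], [0.7, -0.6], [-0.2, 0.7], [1.3, 0.3]]
[ 0.5965  0.2626 -0.0862] [[-0.1, -1.0], [0.2, -1.1], [-0.3, -0.1], [-0.2, 0.7], [-0.0, 0.2], [0.6, 0.5]]
[ 0.5966  0.2634 -0.0869] [[-0.5, 0.4], [-0.1, -0.4], [0.9, -0.0], [0.3, 1.3], [1.8, 0.6], [-0.3, -0.8], [0.1, -0.9], [-0.5, 0.1], [-0.4, 1.0], [-0.2, 0.5], [0.4, 0.8]]
```

View pics/o1.png

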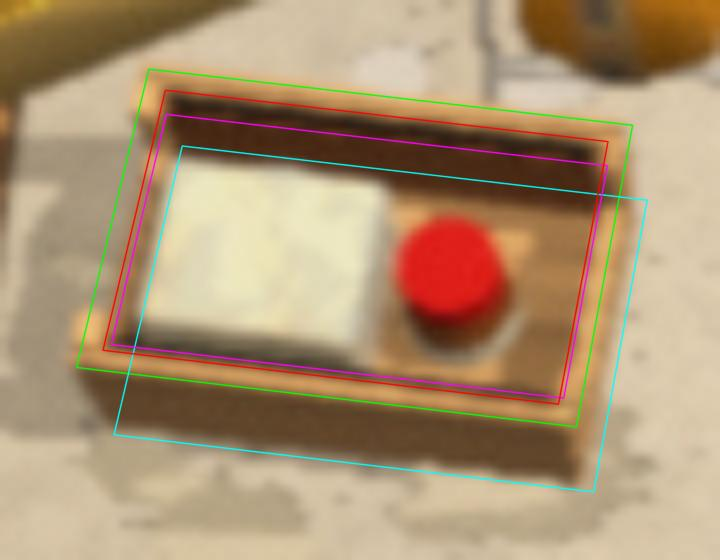

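View pics/o2.png

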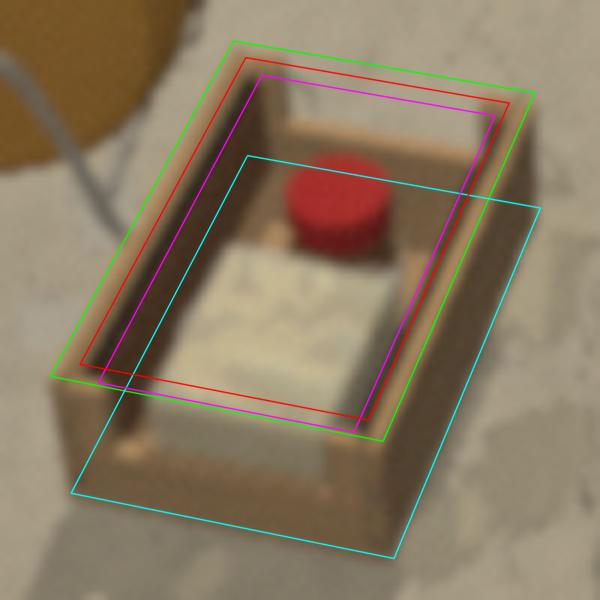

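Run:
```python
from ov import *
crop('top0',190,270,240,310,14,'f1'); crop('side0',335,320,380,370,12,'f2')
P=np.concatenate([cloud('top','top0').reshape(-1,3),cloud('side','side0').reshape(-1,3)])
for x0 in np.arange(.60,.86,.02):
    print('%.2f'%x0,[int(1000*np.nanpercentile(P[(abs(P[:,0]-x0)<.01)&(abs(P[:,1]-y)<.02)][:,2],98)) if ((abs(P[:,0]-x0)<.01)&(abs(P[:,1]-y)<.02)).any() else -1 for y in np.arange(.04,.45,.04)])
print(atz('top',[(245.8,213.1)],.052))
```

```text
0.60 [13, 5, 5, 32, 55, 57, 52, 53, 49, 6, 6]
0.62 [12, 6, 5, 59, 40, 50, 52, 52, 48, 5, 4]
0.64 [14, 5, 6, 64, 65, 63, 60, 59, 62, 5, 4]
0.66 [125, 143, 129, 147, 144, 67, 66, 65, 64, 5, 5]
0.68 [160, 174, 161, 174, 170, 37, 7, 4, 5, 62, 56]
0.70 [181, 189, 178, 188, 182, 83, 6, 6, 62, 63, 5]
0.72 [191, 198, 189, 200, 195, 102, 5, 61, 64, 63, 5]
0.74 [220, 245, 199, 240, 237, 109, 5, 64, 64, 64, 48]
0.76 [242, 237, 241, 234, 240, 185, 6, 66, 66, 62, 53]
0.78 [198, 242, 198, 211, 200, 108, 13, 65, 64, 60, 53]
0.80 [189, 197, 188, 198, 190, 99, 65, 63, 57, 5, 10]
0.82 [177, 188, 179, 186, 180, 71, 5, 6, 5, 5, 5]
0.84 [159, 170, 163, 172, 163, 15, 6, 5, 5, 5, 4]
[[0.5929396  0.23058465 0.052     ]]
```

View pics/f1.png

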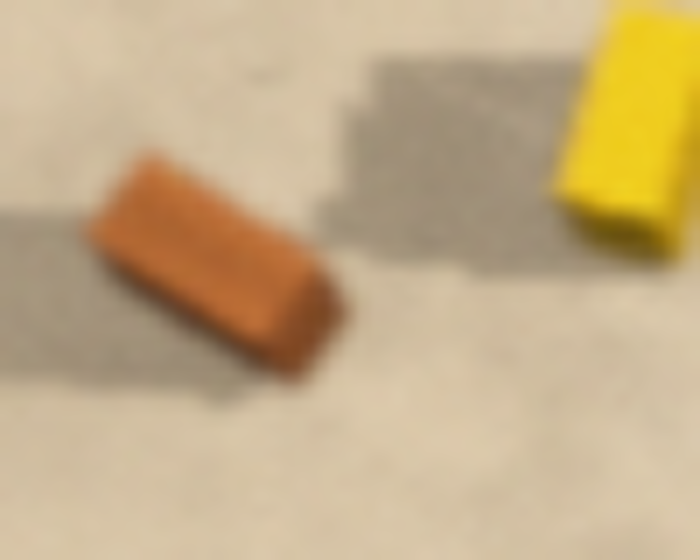

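View pics/f2.png

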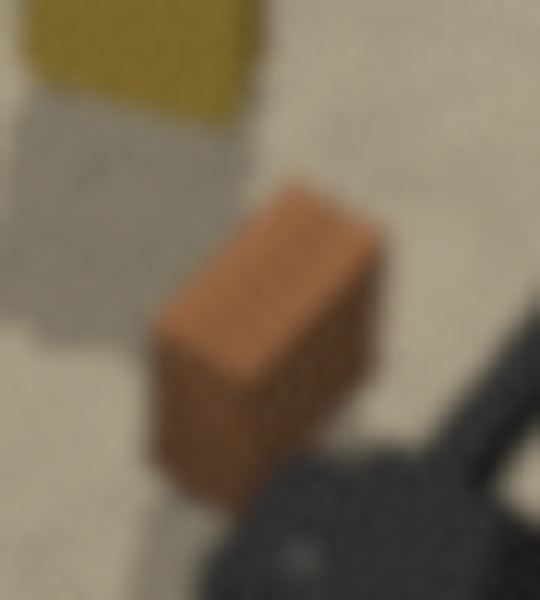

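Run:
```python
from ov import *
D=cloud('side','side0').reshape(-1,3); s=bot.read_state(); R=s['tcp_rot'];p=s['position']
Q=(D-p)@R
m=(np.linalg.norm(Q[:,:2],axis=1)<.2)&(Q[:,2]<.02)&(Q[:,2]>-.4)
for z0 in np.arange(-.34,.02,.02):
    q=Q[m&(abs(Q[:,2]-z0)<.01)]
    if len(q)>5: print('%.2f'%z0,len(q),'x',np.percentile(q[:,0],[1,99]).round(3),'y',np.percentile(q[:,1],[1,99]).round(3))
P=np.concatenate([cloud('top','top0').reshape(-1,3),D])
for zz in np.arange(.07,.24,.02):
    q=P[(abs(P[:,2]-zz)<.01)&(P[:,0]>.6)&(P[:,0]<.86)]
    print('z%.2f'%zz,[(round(np.percentile(k[:,0],3),3) if len(k)>4 else None) for y in np.arange(.1,.25,.02) for k in [q[abs(q[:,1]-y)<.01]]])
print('ymax wheel',np.nanpercentile(P[(P[:,2]>.11)&(P[:,2]<.3)&(P[:,0]>.6)&(P[:,0]<.86)&(P[:,1]>.1)&(P[:,1]<.3)][:,1],[95,98,99.5]))
a=lambda L:[(x/14+190-.46,y/14+270-.46) for x,y in L]
q=lambda L:[(x/12+335-.46,y/12+320-.46) for x,y in L]
# filler top corners: model order (-x,-y),(x,-y),(x,y),(-x,y); long axis x from upper-left(top img) to lower-right
F=box(.022,.011,.044); Fb=box(.0195,.0085,0)
obs_t=[('top',F,a([(258,355),(90,230),(150,152),(325,272)])),]
obs_s=[('side',F,q([(382,240),(245,380),(155,325),(298,180)]))]
for o in(obs_t,obs_s,obs_t+obs_s):
    x,e=fit(o,[.355,.321,2.2]);print('filler',x.round(4),e.round(1).tolist())
```

```text
-0.34 4602 x [-0.054  0.08 ] y [-0.129  0.039]
-0.32 2846 x [-0.057  0.078] y [-0.131  0.048]
-0.30 1489 x [-0.057  0.071] y [-0.096  0.049]
-0.28 669 x [-0.052  0.065] y [-0.037  0.044]
-0.26 571 x [-0.028  0.04 ] y [0.012 0.036]
-0.24 580 x [-0.024  0.035] y [-0.001  0.034]
-0.22 575 x [-0.028  0.037] y [-0.012  0.035]
-0.20 490 x [-0.026  0.037] y [-0.006  0.035]
-0.18 864 x [-0.032  0.039] y [-0.048  0.037]
-0.16 140 x [-0.033  0.039] y [-0.044  0.018]
-0.14 340 x [-0.02   0.028] y [-0.005  0.017]
-0.12 2049 x [-0.033  0.039] y [-0.09   0.095]
-0.10 938 x [-0.034  0.04 ] y [-0.085  0.095]
-0.08 745 x [-0.032  0.04 ] y [-0.082  0.087]
-0.06 14 x [-0.014  0.023] y [-0.06   0.085]
-0.04 37 x [0.006 0.013] y [-0.058 -0.044]
-0.02 81 x [-0.01   0.013] y [-0.046  0.053]
0.00 64 x [-0.009  0.013] y [-0.051  0.053]
z0.07 [np.float64(0.666), None, np.float64(0.677), np.float64(0.644), np.float64(0.629), np.float64(0.643), np.float64(0.647), np.float64(0.643)]
z0.09 [np.float64(0.659), np.float64(0.668), np.float64(0.666), np.float64(0.658), np.float64(0.656), np.float64(0.663), np.float64
[... 637 characters left out ...]
at64(0.709), np.float64(0.723), np.float64(0.715), np.float64(0.699), np.float64(0.698), np.float64(0.71), np.float64(0.736), None]
z0.21 [np.float64(0.742), None, None, np.float64(0.729), np.float64(0.736), np.float64(0.738), None, None]
z0.23 [np.float64(0.748), None, None, np.float64(0.74), np.float64(0.742), np.float64(0.748), None, None]
ymax wheel [0.21380964 0.21531987 0.21906346]
filler [0.3619 0.3256 1.8731] [[3.5, -13.0], [-0.1, -0.2], [-3.1, 12.7], [0.1, 0.2]]
filler [0.3602 0.3278 1.9247] [[-16.6, -3.8], [-0.4, 0.2], [17.4, 3.2], [0.4, -0.3]]
filler [0.361  0.3266 1.9007] [[2.9, -12.9], [-0.6, 0.3], [-3.3, 13.1], [-0.3, 0.2], [-16.7, -4.4], [-1.0, -0.3], [16.9, 2.9], [0.4, -0.7]]
```

Run:
```python
from ov import *
a=lambda L:[(x/14+190-.46,y/14+270-.46) for x,y in L]
q=lambda L:[(x/12+335-.46,y/12+320-.46) for x,y in L]
F=box(.022,.011,.044); Fb=box(.022,.011,.005)
obs_t=[('top',F,a([(90,230),(258,355),(325,272),(150,152)]))]
obs_s=[('side',F,q([(245,380),(382,240),(298,180),(155,325)]))]
for o in(obs_t,obs_s,obs_t+obs_s):
    x,e=fit(o,[.355,.321,-2.2]);print('filler',x.round(4),e.round(1).tolist())
it=[(x,F,(0,255,0)),(x,Fb,(255,255,0))]
overlay('top','top0',(190,270,240,310),14,'o1',it); overlay('side','side0',(335,320,380,370),12,'o2',it)
P=np.concatenate([cloud('top','top0').reshape(-1,3),cloud('side','side0').reshape(-1,3)])
for x0 in np.arange(.36,.66,.02):
    print('%.2f'%x0,[int(1000*np.nanpercentile(P[(abs(P[:,0]-x0)<.01)&(abs(P[:,1]-y)<.02)][:,2],98)) if ((abs(P[:,0]-x0)<.01)&(abs(P[:,1]-y)<.02)).any() else -1 for y in np.arange(-.5,.12,.04)])
```

```text
filler [ 0.3616  0.3259 -2.136 ] [[-0.4, 0.4], [-0.2, 0.1], [0.1, -0.2], [0.4, -0.2]]
filler [ 0.3603  0.3284 -2.0935] [[0.1, 0.6], [1.2, -0.3], [-0.2, -0.2], [-0.8, -0.0]]
filler [ 0.3608  0.3271 -2.1085] [[-0.9, 0.9], [-0.4, 0.2], [-0.3, -0.2], [-0.2, 0.1], [-0.3, 0.0], [1.0, -0.7], [-0.3, -0.7], [-1.1, -0.6]]
0.36 [6, 6, 13, 14, 14, 12, 9, 89, 92, 85, 83, 84, 85, 85, 85, 84]
0.38 [6, 6, 13, 14, 14, 13, 13, 82, 92, 87, 86, 85, 86, 85, 86, 86]
0.40 [6, 6, 14, 33, 34, 32, 12, 88, 93, 79, 79, 80, 79, 80, 80, 79]
0.42 [7, 5, 13, 31, 32, 33, 11, 70, 83, 10, 11, 11, 10, 10, 9, 9]
0.44 [6, 6, 14, 13, 13, 14, 12, 6, 9, 5, 6, 6, 5, 5, 5, 6]
0.46 [7, 6, 12, 13, 13, 13, 12, 6, 7, 6, 5, 5, 6, 6, 6, 5]
0.48 [7, 7, 5, 8, 6, 6, 8, 6, 5, 8, 305, 311, 312, 16, 6, 6]
0.50 [57, 59, 57, 58, 57, 58, 57, 42, 26, 15, 319, 320, 320, 72, 6, 5]
0.52 [82, 82, 82, 82, 82, 81, 80, 65, 59, 268, 283, 311, 269, 281, 6, 5]
0.54 [89, 88, 88, 87, 88, 89, 87, 82, 59, 42, 286, 310, 79, 286, 5, 5]
0.56 [88, 111, 111, 111, 110, 111, 110, 82, 8, 14, 288, 307, 78, 287, 5, 6]
0.58 [102, 104, 103, 104, 103, 103, 102, 83, 5, 15, 288, 303, 286, 288, 5, 5]
0.60 [104, 103, 103, 104, 103, 104, 103, 82, 6, 13, 338, 338, 338, 152, 5, 5]
0.62 [104, 104, 103, 103, 103, 103, 103, 80, 6, 13, 340, 351, 340, 336, 6, 6]
0.64 [104, 103, 103, 104, 104, 103, 103, 82, 6, 10, 337, 110, 78, 75, 5, 6]
0.66 [103, 104, 102, 103, 103, 105, 102, 78, 6, 5, -1, 15, 14, 16, 144, 140]
```

View pics/o1.png

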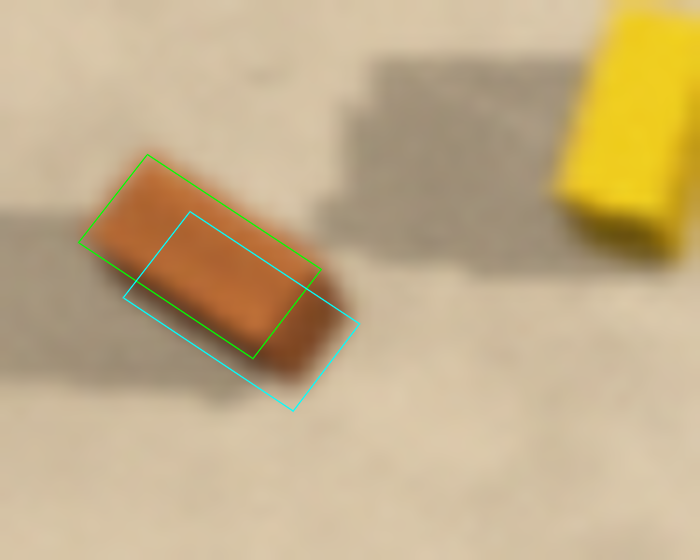

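View pics/o2.png

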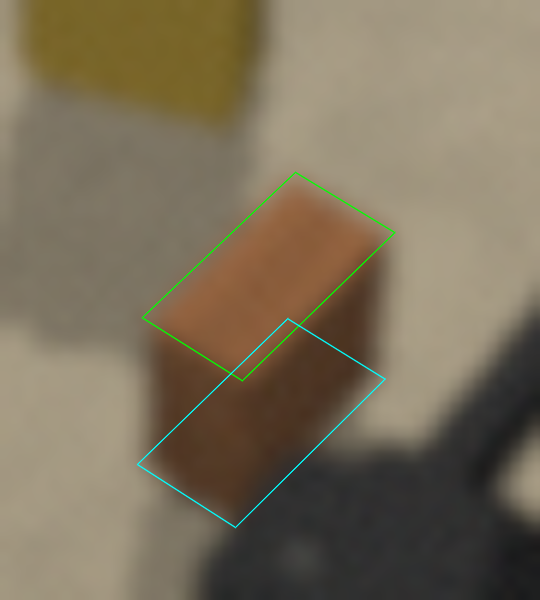

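```bash
python3 -m handwheel '[{"hand":1,"dx":0.85,"dy":-2.3,"dz":-0.8,"wz":0.14},{"hand":1,"dx":0.85,"dy":-2.3,"dz":-0.8,"wz":0.14},{"hand":1,"dx":0.85,"dy":-2.3,"dz":-0.8,"wz":0.14},{"hand":1,"dx":0.85,"dy":-2.3,"dz":-0.8,"wz":0.14},{"hand":1,"dx":0.85,"dy":-2.3,"dz":-0.8,"wz":0.14},{"hand":0.2,"dx":0.85,"dy":-2.3,"dz":-0.8,"wz":0.14},{"hand":0.2,"dx":0.85,"dy":-2.3,"dz":-0.8,"wz":0.14},{"hand":0.2,"dx":0.85,"dy":-2.3,"dz":-0.8,"wz":0.14},{"hand":0.2,"dx":0.85,"dy":-2.3,"dz":-0.8,"wz":0.14},{"hand":0.2,"dx":0.85,"dy":-2.3,"dz":-0.8,"wz":0.14}]'
cat > st.py <<'E'
from h import *
s=bot.read_state();R=s['tcp_rot'];print(s['time_s'],s['position'].round(4),'F',s['force'].round(2),'op',round(s['opening'],3),'jawang',np.degrees(np.arctan2(R[1,1],R[0,1])).round(2),'z',R[:,2].round(4),s['joint_positions'].round(0))
E
python3 st.py
```

```text
0.1 [0.2725 0.5617 0.2217] F [1.03 0.29 0.78] op 1.003 jawang 64.11 z [-0.0011 -0.0016 -1.    ] [ 54.  30.  82.  -0.  68. -10.]invalid input
```

```bash
python3 -m handwheel '[{"hand":1,"dx":0.85,"dy":-2.3,"dz":-0.8,"wx":0,"wy":0,"wz":0.14},{"hand":1,"dx":0.85,"dy":-2.3,"dz":-0.8,"wx":0,"wy":0,"wz":0.14},{"hand":1,"dx":0.85,"dy":-2.3,"dz":-0.8,"wx":0,"wy":0,"wz":0.14},{"hand":1,"dx":0.85,"dy":-2.3,"dz":-0.8,"wx":0,"wy":0,"wz":0.14},{"hand":1,"dx":0.85,"dy":-2.3,"dz":-0.8,"wx":0,"wy":0,"wz":0.14},{"hand":0.2,"dx":0.85,"dy":-2.3,"dz":-0.8,"wx":0,"wy":0,"wz":0.14},{"hand":0.2,"dx":0.85,"dy":-2.3,"dz":-0.8,"wx":0,"wy":0,"wz":0.14},{"hand":0.2,"dx":0.85,"dy":-2.3,"dz":-0.8,"wx":0,"wy":0,"wz":0.14},{"hand":0.2,"dx":0.85,"dy":-2.3,"dz":-0.8,"wx":0,"wy":0,"wz":0.14},{"hand":0.2,"dx":0.85,"dy":-2.3,"dz":-0.8,"wx":0,"wy":0,"wz":0.14}]'
python3 st.py
```

```text
time_s: 1.1
position: [0.3579, 0.3313, 0.1421]
tcp_rot: [[-0.578, -0.816, -0.0], [-0.816, 0.578, -0.0], [0.0, 0.0, -1.0]]
force: [0.8, -0.5, 0.9]
opening: 0.651
1.1 [0.3579 0.3313 0.1421] F [ 0.76 -0.54  0.9 ] op 0.651 jawang 144.67 z [-4.e-04 -2.e-04 -1.e+00] [  30.   27.  106.   -0.   47. -115.]
```

```bash
python3 -m handwheel '[{"hand":0.2,"dx":0.3,"dy":-0.4,"dz":-3,"wx":0,"wy":0,"wz":0.077},{"hand":0.2,"dx":0,"dy":0,"dz":-3,"wx":0,"wy":0,"wz":0},{"hand":0.2,"dx":0,"dy":0,"dz":-2,"wx":0,"wy":0,"wz":0},{"hand":0.2,"dx":0,"dy":0,"dz":0,"wx":0,"wy":0,"wz":0}]'
python3 - <<'E'
from h import *
cap('top','top1');cap('side','side1');crop('top1',160,240,260,320,7,'t1');crop('side1',290,280,400,390,6,'s1')
E
python3 st.py
```

```text
time_s: 1.5
position: [0.3591, 0.327, 0.0602]
tcp_rot: [[-0.519, -0.855, -0.006], [-0.855, 0.519, -0.003], [0.005, 0.003, -1.0]]
force: [0.7, 0.2, 0.1]
opening: 0.603
1.6 [0.3607 0.3282 0.0624] F [0.4  0.46 0.79] op 0.597 jawang 148.74 z [-9.e-04 -5.e-04 -1.e+00] [  29.   35.  109.    0.   35. -120.]
```

View pics/t1.png

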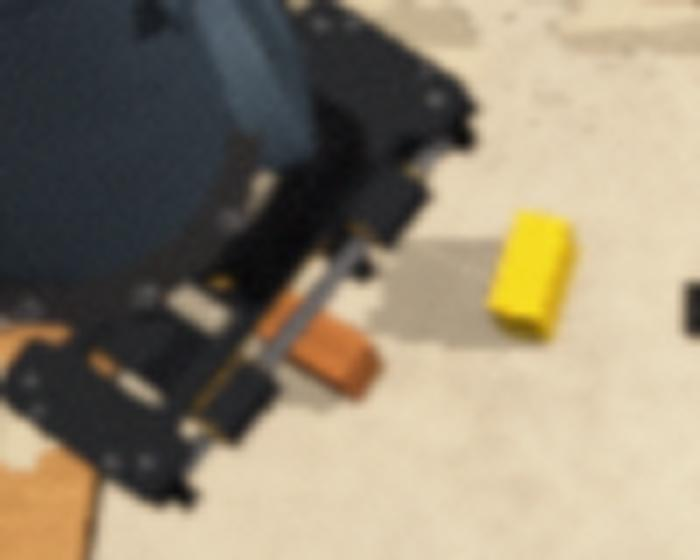

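View pics/s1.png

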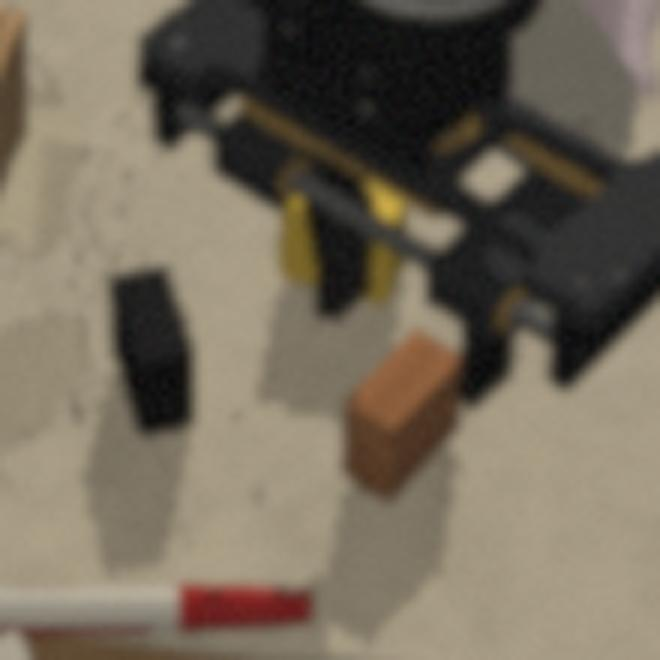

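```bash
python3 -m handwheel '[{"hand":0.2,"dx":0,"dy":-0.1,"dz":-2,"wx":0,"wy":0,"wz":0},{"hand":0.2,"dx":0,"dy":0,"dz":-1.2,"wx":0,"wy":0,"wz":0},{"hand":0.2,"dx":0,"dy":0,"dz":0,"wx":0,"wy":0,"wz":0},{"hand":-1,"dx":0,"dy":0,"dz":0,"wx":0,"wy":0,"wz":0},{"hand":-1,"dx":0,"dy":0,"dz":0,"wx":0,"wy":0,"wz":0},{"hand":-1,"dx":0,"dy":0,"dz":0,"wx":0,"wy":0,"wz":0},{"hand":-1,"dx":0,"dy":0,"dz":0,"wx":0,"wy":0,"wz":0},{"hand":-1,"dx":0,"dy":0,"dz":0,"wx":0,"wy":0,"wz":0}]'
python3 st.py
```

```text
time_s: 2.4
position: [0.361, 0.3274, 0.0309]
tcp_rot: [[-0.519, -0.855, 0.0], [-0.855, 0.519, 0.0], [-0.0, -0.0, -1.0]]
force: [0.3, -0.4, 0.8]
opening: 0.248
2.4 [0.361  0.3274 0.0309] F [ 0.29 -0.41  0.84] op 0.248 jawang 148.74 z [ 5.e-04  2.e-04 -1.e+00] [  29.   39.  110.   -0.   31. -120.]
```

```bash
python3 -m handwheel '[{"hand":-1,"dx":0,"dy":0,"dz":3,"wx":0,"wy":0,"wz":0},{"hand":-1,"dx":0,"dy":0,"dz":4,"wx":0,"wy":0,"wz":0},{"hand":-1,"dx":1,"dy":-1,"dz":3,"wx":0,"wy":0,"wz":-0.14},{"hand":-1,"dx":1.5,"dy":-2,"dz":1,"wx":0,"wy":0,"wz":-0.14},{"hand":-1,"dx":2,"dy":-2,"dz":1,"wx":0,"wy":0,"wz":-0.14},{"hand":-1,"dx":2,"dy":-2,"dz":0,"wx":0,"wy":0,"wz":-0.14},{"hand":-1,"dx":2,"dy":-2,"dz":0,"wx":0,"wy":0,"wz":-0.14},{"hand":-1,"dx":2,"dy":-1.5,"dz":0,"wx":0,"wy":0,"wz":-0.14},{"hand":-1,"dx":2,"dy":-1.3,"dz":0,"wx":0,"wy":0,"wz":-0.14},{"hand":-1,"dx":2,"dy":-1.5,"dz":0,"wx":0,"wy":0,"wz":-0.133}]'
python3 -m handwheel '[{"hand":-1,"dx":2,"dy":0,"dz":0,"wx":0,"wy":0,"wz":0},{"hand":-1,"dx":2.5,"dy":0,"dz":0,"wx":0,"wy":0,"wz":0},{"hand":-1,"dx":2.5,"dy":0,"dz":0,"wx":0,"wy":0,"wz":0},{"hand":-1,"dx":1,"dy":0,"dz":0,"wx":0,"wy":0,"wz":0},{"hand":-1,"dx":0,"dy":0,"dz":0,"wx":0,"wy":0,"wz":0},{"hand":-1,"dx":0,"dy":0,"dz":0,"wx":0,"wy":0,"wz":0}]'
python3 - <<'E'
from h import *
cap('top','top2');cap('side','side2');crop('top2',180,160,300,260,6,'t1');crop('side2',200,180,340,340,4.5,'s1')
E
python3 st.py
```

```text
time_s: 3.4
position: [0.5062, 0.1936, 0.1505]
tcp_rot: [[-0.996, 0.094, -0.0], [0.094, 0.996, 0.0], [0.0, 0.0, -1.0]]
force: [0.1, 0.9, -0.4]
opening: 0.252
time_s: 4.0
position: [0.5841, 0.1943, 0.15]
tcp_rot: [[-0.996, 0.088, -0.003], [0.088, 0.996, -0.0], [0.003, -0.001, -1.0]]
force: [-0.2, -0.3, 0.0]
opening: 0.251
4.1 [0.5839 0.1944 0.1503] F [ 0.83  0.7  -0.09] op 0.245 jawang 85.0 z [-2.3e-03 -3.0e-04 -1.0e+00] [  8.  34.  87.   0.  58. -77.]
```

View pics/t1.png

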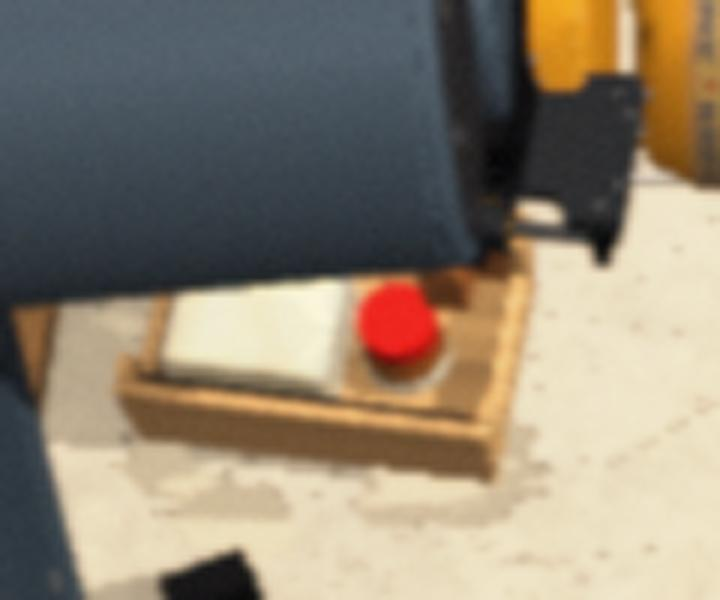

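View pics/s1.png

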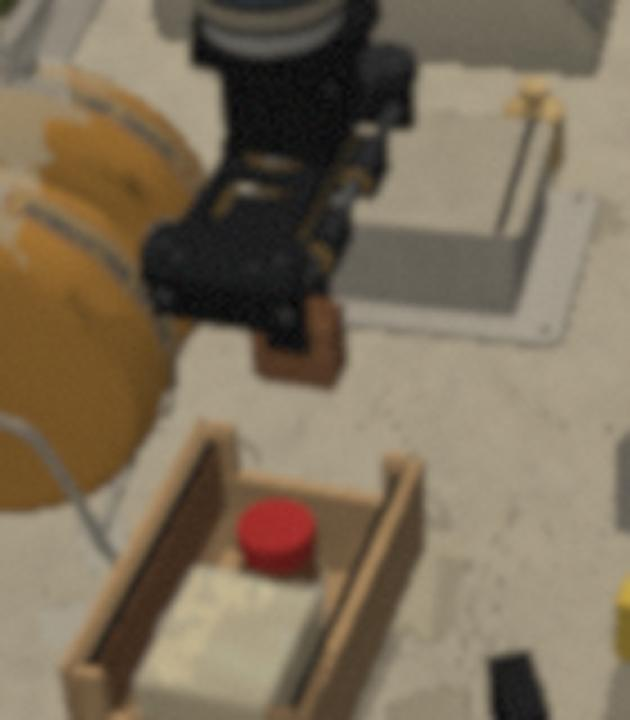

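```bash
python3 -m handwheel '[{"hand":-1,"dx":0,"dy":0,"dz":-2.5,"wx":0,"wy":0,"wz":0},{"hand":-1,"dx":0,"dy":0,"dz":-2.5,"wx":0,"wy":0,"wz":0},{"hand":-1,"dx":0,"dy":0,"dz":-2,"wx":0,"wy":0,"wz":0},{"hand":-1,"dx":0,"dy":0,"dz":0,"wx":0,"wy":0,"wz":0},{"hand":-1,"dx":0,"dy":0,"dz":0,"wx":0,"wy":0,"wz":0}]'
python3 - <<'E'
from h import *
cap('top','top3');cap('side','side3');crop('top3',180,160,300,260,6,'t1');crop('side3',220,220,330,330,6,'s1')
E
python3 st.py
```

```text
time_s: 4.6
position: [0.5851, 0.1944, 0.0807]
tcp_rot: [[-0.996, 0.087, -0.001], [0.087, 0.996, -0.0], [0.001, -0.0, -1.0]]
force: [-0.1, -0.2, -0.4]
opening: 0.249
4.7 [0.5865 0.1945 0.0819] F [ 0.47 -0.77 -0.25] op 0.25 jawang 84.98 z [ 2.1e-03  3.0e-04 -1.0e+00] [  8.  40.  90.   0.  50. -77.]
```

View pics/t1.png

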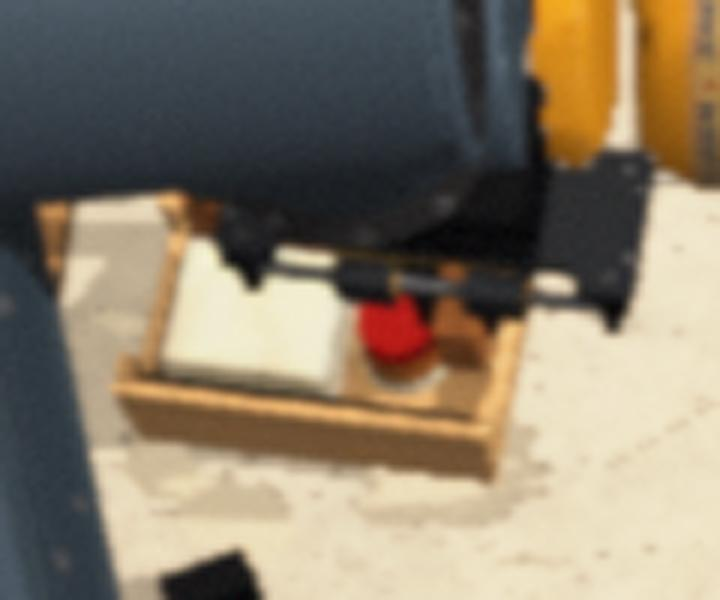

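View pics/s1.png

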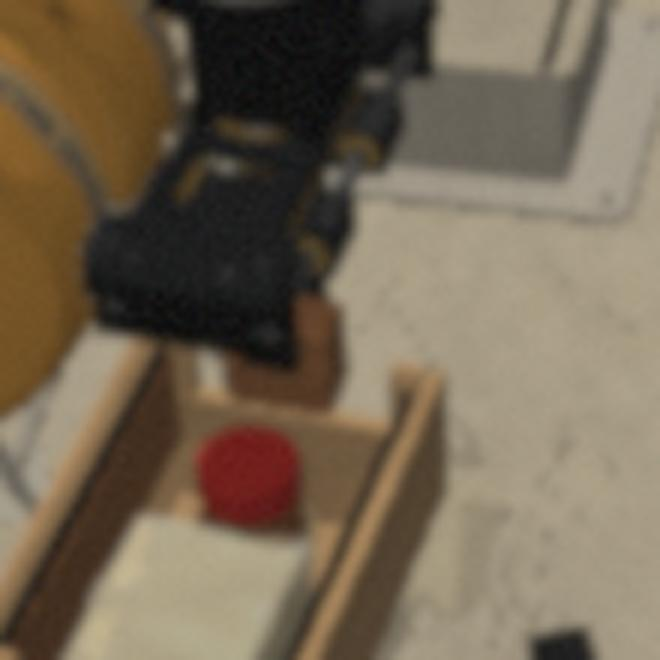

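```bash
python3 -m handwheel '[{"hand":-1,"dx":-0.1,"dy":0,"dz":-1.0,"wx":0,"wy":0,"wz":0},{"hand":-1,"dx":0,"dy":0,"dz":-0.7,"wx":0,"wy":0,"wz":0},{"hand":-1,"dx":0,"dy":0,"dz":0,"wx":0,"wy":0,"wz":0},{"hand":-1,"dx":0,"dy":0,"dz":0,"wx":0,"wy":0,"wz":0}]'; python3 st.py
python3 -m handwheel '[{"hand":-1,"dx":0,"dy":0,"dz":-0.4,"wx":0,"wy":0,"wz":0},{"hand":-1,"dx":0,"dy":0,"dz":-0.4,"wx":0,"wy":0,"wz":0},{"hand":-1,"dx":0,"dy":0,"dz":0,"wx":0,"wy":0,"wz":0}]'
python3 st.py
python3 - <<'E'
from h import *
cap('top','top4');cap('side','side4');crop('top4',220,180,290,250,10,'t1');crop('side4',220,240,330,330,6,'s1')
E
```

```text
time_s: 5.1
position: [0.5846, 0.1942, 0.0632]
tcp_rot: [[-0.996, 0.088, -0.001], [0.088, 0.996, -0.0], [0.001, -0.0, -1.0]]
force: [0.8, 0.1, 0.3]
opening: 0.247
5.1 [0.5846 0.1942 0.0632] F [0.81 0.08 0.27] op 0.247 jawang 84.97 z [-7.e-04 -1.e-04 -1.e+00] [  8.  42.  90.  -0.  48. -77.]
time_s: 5.4
position: [0.5852, 0.1944, 0.0557]
tcp_rot: [[-0.996, 0.088, 0.001], [0.088, 0.996, 0.0], [-0.001, 0.0, -1.0]]
force: [0.6, 0.3, 1.2]
opening: 0.252
5.4 [0.5852 0.1944 0.0557] F [0.59 0.26 1.25] op 0.252 jawang 84.97 z [ 8.e-04  1.e-04 -1.e+00] [  8.  42.  90.   0.  47. -77.]
```

View pics/t1.png

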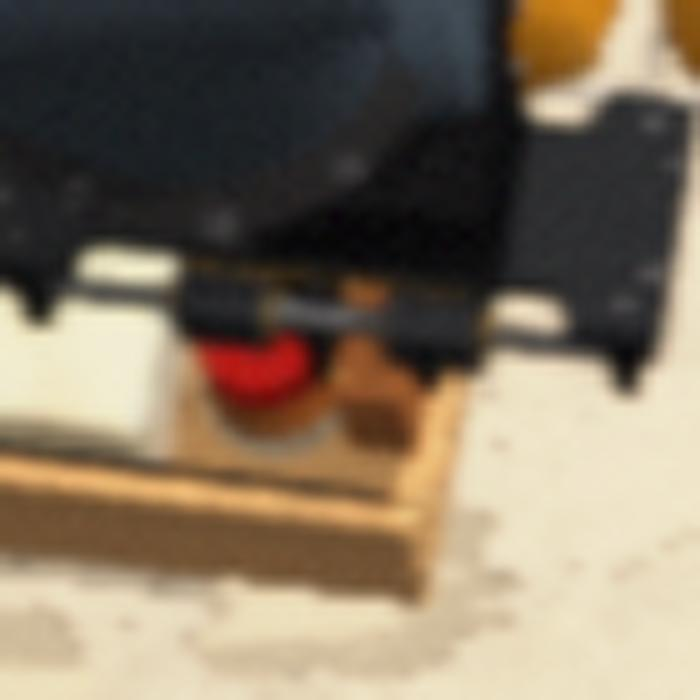

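View pics/s1.png

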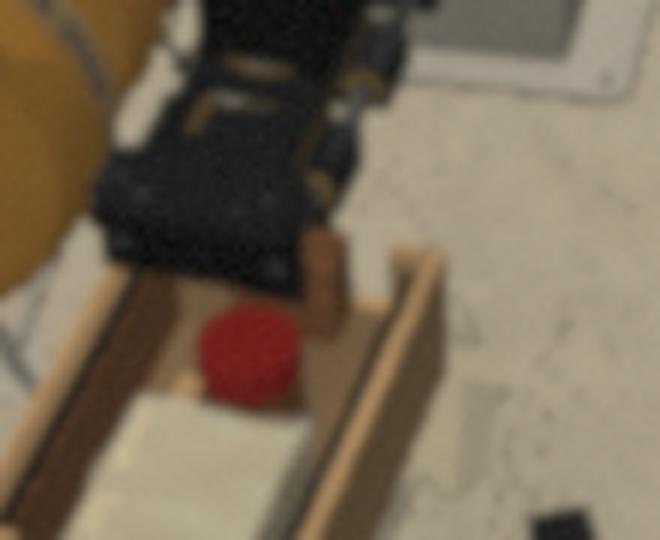

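```bash
python3 -m handwheel '[{"hand":-0.3,"dx":0,"dy":0,"dz":0,"wx":0,"wy":0,"wz":0},{"hand":-0.2,"dx":0,"dy":0,"dz":0,"wx":0,"wy":0,"wz":0},{"hand":-0.2,"dx":0,"dy":0,"dz":0.5,"wx":0,"wy":0,"wz":0},{"hand":-0.2,"dx":0,"dy":0,"dz":3,"wx":0,"wy":0,"wz":0},{"hand":-0.2,"dx":0,"dy":0,"dz":2,"wx":0,"wy":0,"wz":0}]'
python3 st.py
python3 - <<'E'
from h import *
cap('top','top5');cap('side','side5');crop('top5',220,180,290,250,10,'t1');crop('side5',220,240,330,330,6,'s1')
E
```

```text
time_s: 6.0
position: [0.585, 0.1943, 0.1116]
tcp_rot: [[-0.996, 0.088, 0.0], [0.088, 0.996, -0.0], [-0.0, 0.0, -1.0]]
force: [-0.1, -0.5, 0.2]
opening: 0.398
6.0 [0.585  0.1943 0.1116] F [-0.07 -0.46  0.22] op 0.398 jawang 84.97 z [ 2.e-04 -0.e+00 -1.e+00] [  8.  37.  89.  -0.  54. -77.]
```

View pics/t1.png

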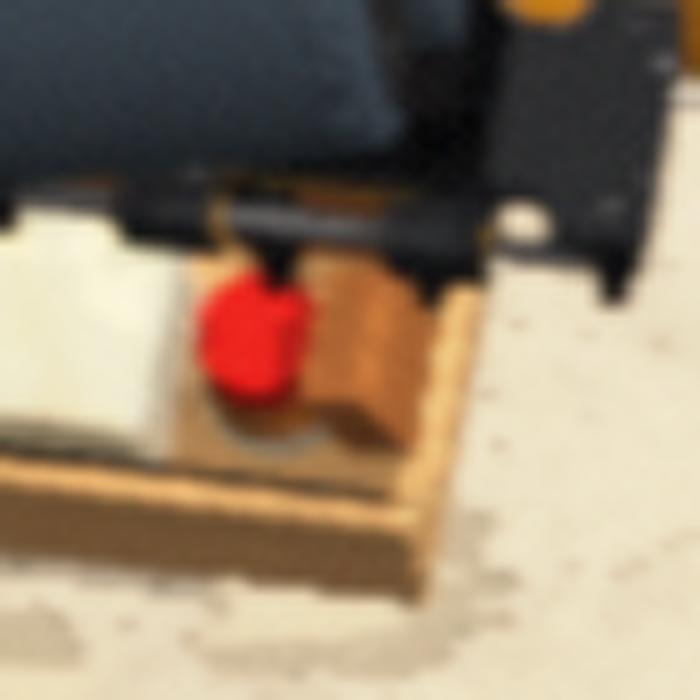

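View pics/s1.png

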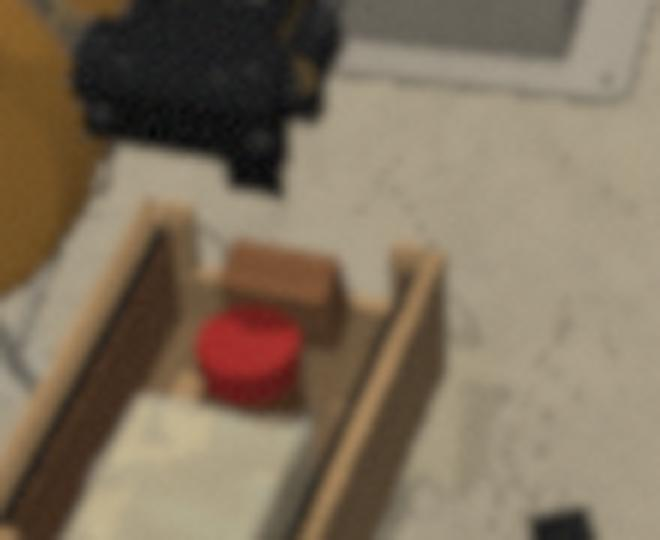

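Run:
```python
from fit import *
C=cloud('side','side5'); 
b=np.array([.597,.264]);c,s=np.cos(-.088),np.sin(-.088)
for x,y in [(245,250),(330,270),(290,258),(235,272),(325,292),(285,280),(280,345),(335,315),(250,330),(300,330)]:
    u,v=int(x/6+220),int(y/6+240); p=C[v,u]; d=p[:2]-b; print((x,y),(p[2]*1000).round(0),'box xy',((c*d[0]+s*d[1])*1000).round(0),((-s*d[0]+c*d[1])*1000).round(0))
crop('side5',240,265,290,305,14,'s2')
```

```text
(245, 250) 70.0 box xy 9.0 -62.0
(330, 270) 64.0 box xy -26.0 -63.0
(290, 258) 63.0 box xy -8.0 -67.0
(235, 272) 67.0 box xy 8.0 -52.0
(325, 292) 66.0 box xy -28.0 -52.0
(285, 280) 62.0 box xy -9.0 -58.0
(280, 345) 51.0 box xy -14.0 -34.0
(335, 315) 52.0 box xy -29.0 -54.0
(250, 330) 53.0 box xy -2.0 -35.0
(300, 330) 34.0 box xy -14.0 -59.0
```

View pics/s2.png

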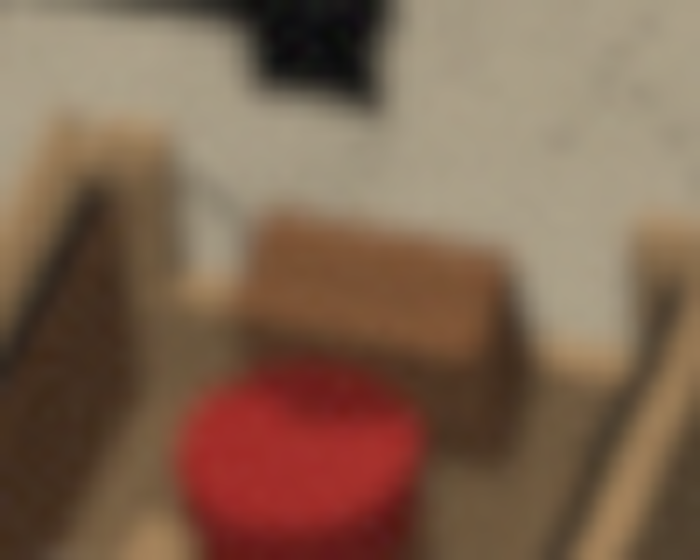

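```bash
python3 -m handwheel '[{"hand":-1,"dx":0.2,"dy":2.5,"dz":0,"wx":0,"wy":0,"wz":0},{"hand":-1,"dx":0.2,"dy":2.5,"dz":0,"wx":0,"wy":0,"wz":0},{"hand":-1,"dx":0,"dy":0,"dz":-2,"wx":0,"wy":0,"wz":0},{"hand":-1,"dx":0,"dy":0,"dz":-2,"wx":0,"wy":0,"wz":0},{"hand":-1,"dx":0,"dy":0,"dz":-1.3,"wx":0,"wy":0,"wz":0},{"hand":-1,"dx":0,"dy":0,"dz":0,"wx":0,"wy":0,"wz":0},{"hand":-1,"dx":0,"dy":0,"dz":0,"wx":0,"wy":0,"wz":0}]'
python3 st.py
python3 - <<'E'
from h import *
cap('side','side6');crop('side6',220,240,330,330,6,'s1')
E
```

```text
time_s: 6.8
position: [0.5887, 0.244, 0.0572]
tcp_rot: [[-0.996, 0.088, -0.001], [0.088, 0.996, -0.0], [0.001, -0.0, -1.0]]
force: [0.5, -0.6, -0.8]
opening: 0.003
6.8 [0.5887 0.244  0.0572] F [ 0.49 -0.56 -0.77] op 0.003 jawang 84.95 z [-8.e-04 -2.e-04 -1.e+00] [ 12.  43.  87.  -0.  50. -72.]
```

View pics/s1.png

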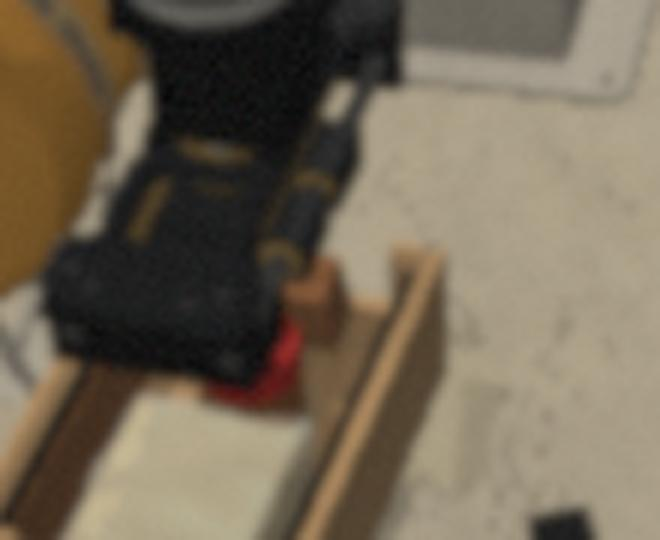

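```bash
python3 -m handwheel '[{"hand":-1,"dx":0,"dy":-0.5,"dz":0,"wx":0,"wy":0,"wz":0},{"hand":-1,"dx":0,"dy":-0.5,"dz":0,"wx":0,"wy":0,"wz":0},{"hand":-1,"dx":0,"dy":-0.4,"dz":0,"wx":0,"wy":0,"wz":0},{"hand":-1,"dx":0,"dy":-0.4,"dz":0,"wx":0,"wy":0,"wz":0},{"hand":-1,"dx":0,"dy":-0.3,"dz":0,"wx":0,"wy":0,"wz":0},{"hand":-1,"dx":0,"dy":-0.3,"dz":0,"wx":0,"wy":0,"wz":0},{"hand":-1,"dx":0,"dy":0,"dz":0,"wx":0,"wy":0,"wz":0}]'
python3 st.py
python3 - <<'E'
from h import *
cap('side','side7');crop('side7',220,240,330,330,6,'s1');cap('top','top7');crop('top7',220,180,290,250,10,'t1')
E
```

```text
time_s: 7.55
position: [0.5889, 0.2199, 0.0576]
tcp_rot: [[-0.996, 0.088, -0.0], [0.088, 0.996, -0.0], [0.0, -0.0, -1.0]]
force: [0.5, -0.1, 0.7]
opening: 0.006
7.55 [0.5889 0.2199 0.0576] F [ 0.52 -0.05  0.69] op 0.006 jawang 84.94 z [-0.e+00 -1.e-04 -1.e+00] [ 10.  43.  88.  -0.  49. -75.]
```

View pics/s1.png

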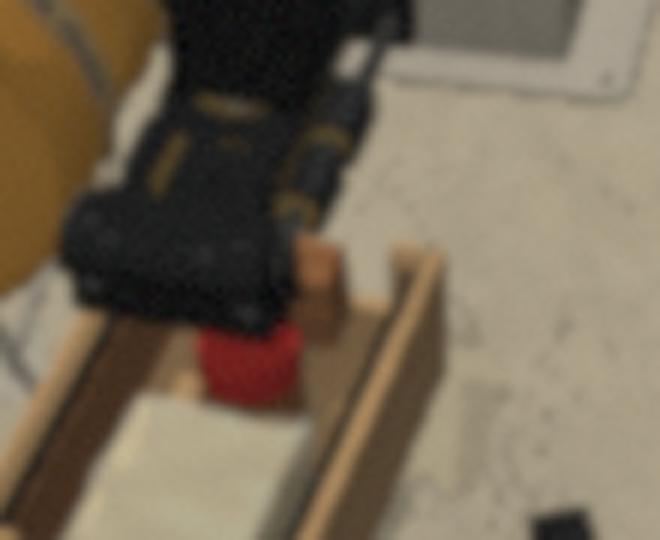

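View pics/t1.png

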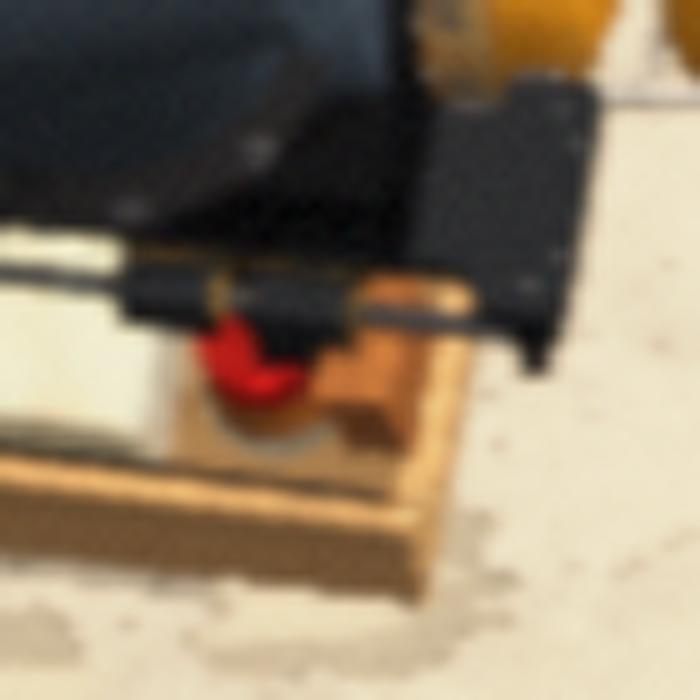

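```bash
python3 -m handwheel '[{"hand":-1,"dx":-0.05,"dy":-0.3,"dz":0,"wx":0,"wy":0,"wz":0},{"hand":-1,"dx":-0.05,"dy":-0.3,"dz":0,"wx":0,"wy":0,"wz":0},{"hand":-1,"dx":0,"dy":-0.3,"dz":0,"wx":0,"wy":0,"wz":0},{"hand":-1,"dx":0,"dy":0,"dz":0,"wx":0,"wy":0,"wz":0},{"hand":-1,"dx":0,"dy":0,"dz":0,"wx":0,"wy":0,"wz":0}]'
python3 st.py
python3 - <<'E'
from h import *
cap('side','side8');crop('side8',220,240,330,330,6,'s1');cap('top','top8');crop('top8',220,180,290,250,10,'t1')
E
```

```text
time_s: 8.15
position: [0.5878, 0.2111, 0.0575]
tcp_rot: [[-0.996, 0.088, -0.0], [0.088, 0.996, -0.0], [0.0, -0.0, -1.0]]
force: [-0.4, 0.4, 0.1]
opening: 0.007
8.15 [0.5878 0.2111 0.0575] F [-0.44  0.44  0.07] op 0.007 jawang 84.95 z [-1.e-04 -0.e+00 -1.e+00] [ 10.  42.  89.  -0.  49. -75.]
```

View pics/s1.png

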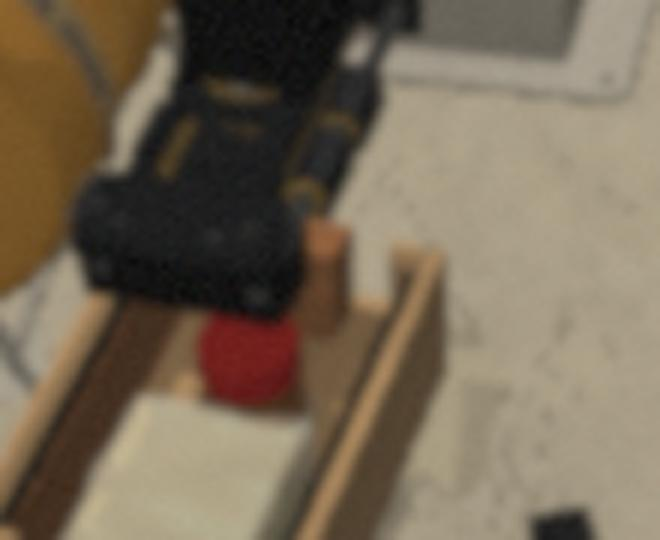

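View pics/t1.png

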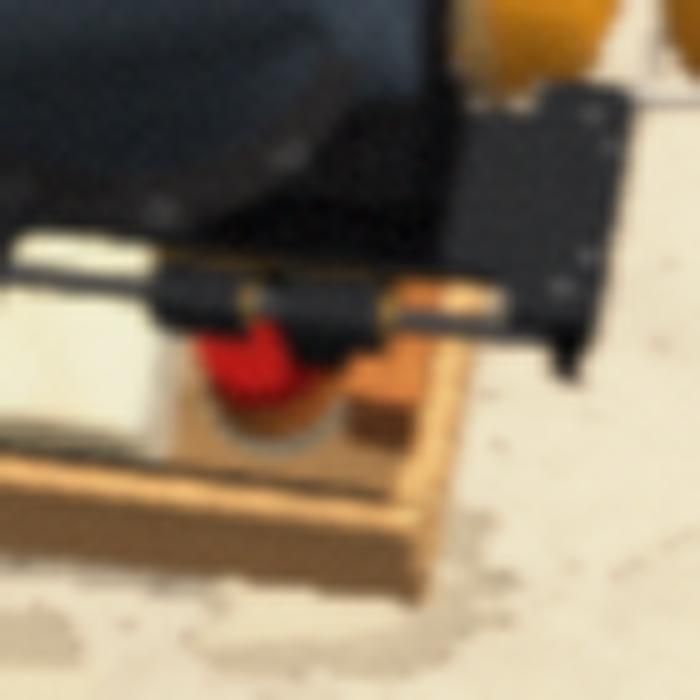

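```bash
python3 -m handwheel '[{"hand":-1,"dx":0,"dy":0,"dz":2,"wx":0,"wy":0,"wz":0},{"hand":0,"dx":0,"dy":-0.8,"dz":2,"wx":0,"wy":0,"wz":0},{"hand":0.3,"dx":-0.1,"dy":-0.8,"dz":0,"wx":0,"wy":0,"wz":0},{"hand":0.3,"dx":0,"dy":0,"dz":0,"wx":0,"wy":0,"wz":0},{"hand":0.3,"dx":0,"dy":0,"dz":0,"wx":0,"wy":0,"wz":0}]'
python3 st.py
python3 - <<'E'
from h import *
cap('side','side9');crop('side9',240,255,310,315,10,'s1');cap('top','top9');crop('top9',220,180,290,250,10,'t1')
E
```

```text
time_s: 8.75
position: [0.586, 0.195, 0.0967]
tcp_rot: [[-0.996, 0.088, -0.002], [0.088, 0.996, -0.0], [0.002, -0.0, -1.0]]
force: [0.5, 0.2, -0.2]
opening: 0.282
8.75 [0.586  0.195  0.0967] F [ 0.45  0.22 -0.24] op 0.282 jawang 84.93 z [-1.8e-03 -1.0e-04 -1.0e+00] [  8.  39.  89.   0.  52. -77.]
```

View pics/s1.png

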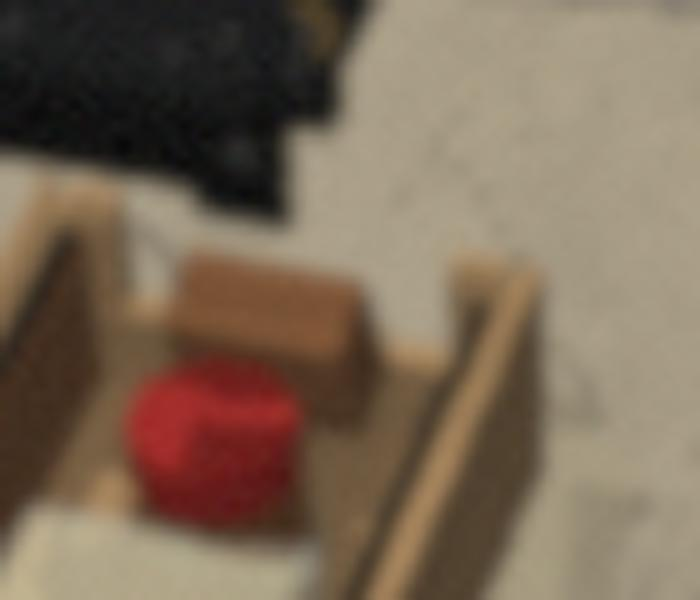

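View pics/t1.png

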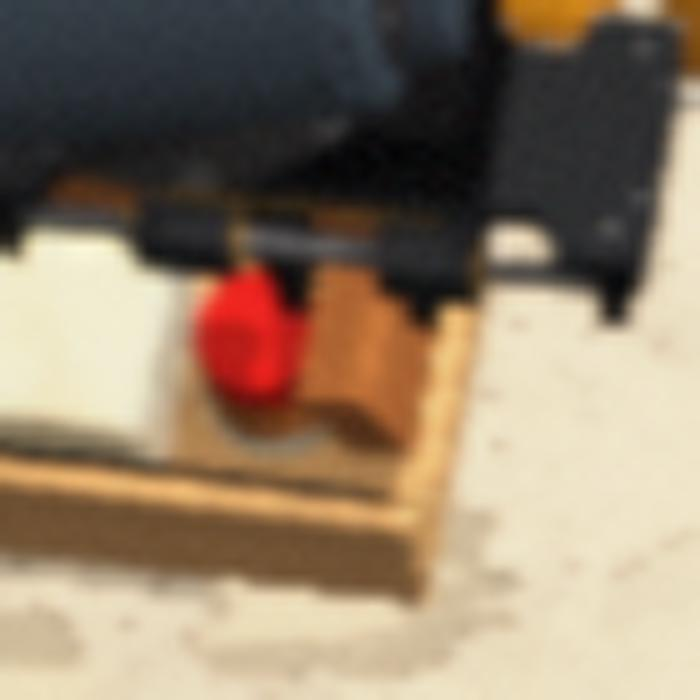

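```bash
python3 -m handwheel '[{"hand":0.3,"dx":0,"dy":0.3,"dz":0,"wx":0,"wy":0,"wz":0},{"hand":0.3,"dx":0,"dy":0,"dz":0,"wx":0,"wy":0,"wz":0},{"hand":0.3,"dx":0,"dy":0,"dz":-2,"wx":0,"wy":0,"wz":0},{"hand":0.3,"dx":0,"dy":0,"dz":-1.9,"wx":0,"wy":0,"wz":0},{"hand":0.3,"dx":0,"dy":0,"dz":0,"wx":0,"wy":0,"wz":0},{"hand":0,"dx":0,"dy":0,"dz":0,"wx":0,"wy":0,"wz":0},{"hand":-1,"dx":0,"dy":0,"dz":0,"wx":0,"wy":0,"wz":0},{"hand":-1,"dx":0,"dy":0,"dz":0,"wx":0,"wy":0,"wz":0},{"hand":-1,"dx":0,"dy":0,"dz":0,"wx":0,"wy":0,"wz":0},{"hand":-1,"dx":0,"dy":0,"dz":0,"wx":0,"wy":0,"wz":0}]'
python3 st.py
python3 - <<'E'
from h import *
cap('side','side10');crop('side10',240,255,310,315,10,'s1');cap('top','top10');crop('top10',220,180,290,250,10,'t1')
E
```

```text
time_s: 9.85
position: [0.5872, 0.1985, 0.0592]
tcp_rot: [[-0.996, 0.088, 0.001], [0.088, 0.996, 0.0], [-0.001, 0.001, -1.0]]
force: [-0.4, 0.8, 0.4]
opening: 0.285
9.85 [0.5872 0.1985 0.0592] F [-0.45  0.85  0.4 ] op 0.285 jawang 84.96 z [ 1.3e-03  4.0e-04 -1.0e+00] [  8.  42.  90.   0.  48. -77.]
```

View pics/s1.png

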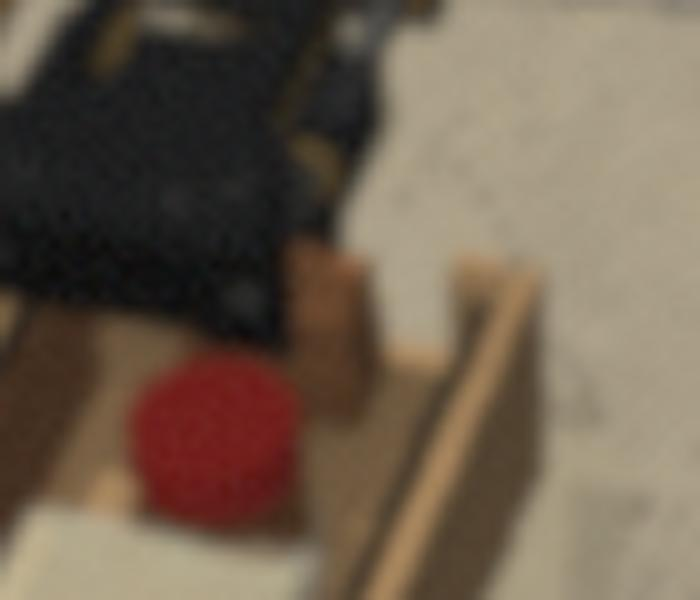

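View pics/t1.png

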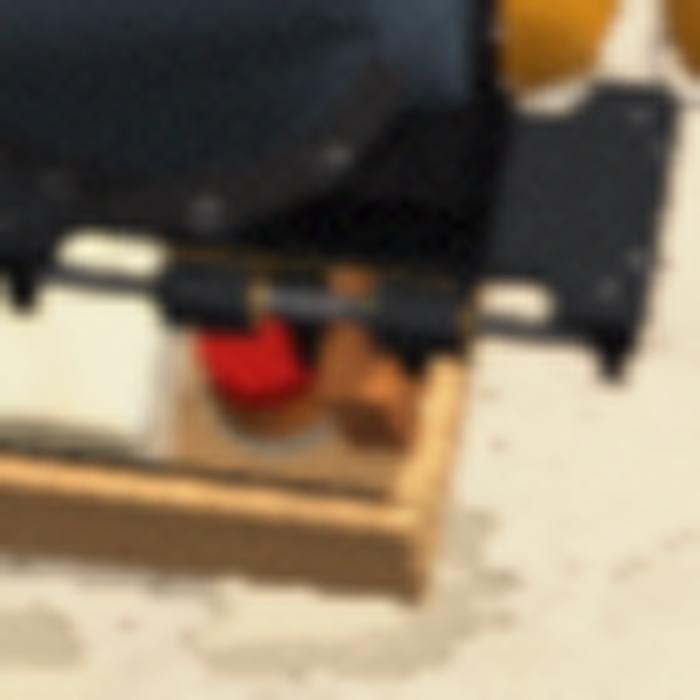

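```bash
python3 -m handwheel '[{"hand":-1,"dx":0,"dy":0,"dz":1.5,"wx":0,"wy":0,"wz":0},{"hand":-1,"dx":0,"dy":0,"dz":1.5,"wx":0,"wy":0,"wz":0},{"hand":-1,"dx":0,"dy":0,"dz":0,"wx":0,"wy":0,"wz":0},{"hand":-1,"dx":0,"dy":0,"dz":0,"wx":0,"wy":0,"wz":0}]'
python3 st.py
python3 - <<'E'
from h import *
cap('side','side11');crop('side11',230,225,310,315,8,'s1')
E
```

```text
time_s: 10.35
position: [0.5874, 0.1983, 0.0896]
tcp_rot: [[-0.996, 0.088, 0.002], [0.088, 0.996, 0.0], [-0.002, 0.0, -1.0]]
force: [-0.6, 0.3, -0.9]
opening: 0.252
10.35 [0.5874 0.1983 0.0896] F [-0.59  0.28 -0.86] op 0.252 jawang 84.97 z [ 1.9e-03  2.0e-04 -1.0e+00] [  8.  39.  89.  -0.  51. -77.]
```

View pics/s1.png

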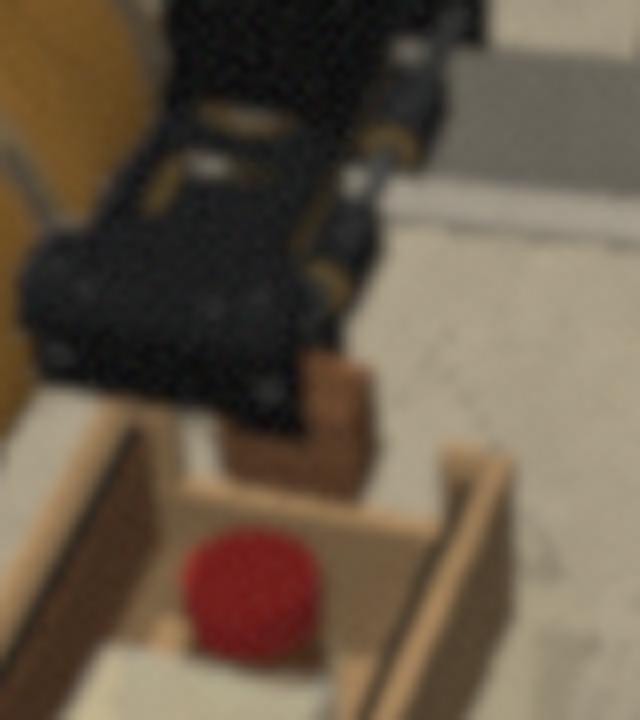

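```bash
python3 -m handwheel '[{"hand":-1,"dx":0,"dy":0.05,"dz":-1,"wx":0,"wy":0,"wz":0},{"hand":-1,"dx":0,"dy":0,"dz":-1,"wx":0,"wy":0,"wz":0},{"hand":-1,"dx":0,"dy":0,"dz":-0.7,"wx":0,"wy":0,"wz":0},{"hand":-1,"dx":0,"dy":0,"dz":-0.4,"wx":0,"wy":0,"wz":0},{"hand":-1,"dx":0,"dy":0,"dz":-0.3,"wx":0,"wy":0,"wz":0},{"hand":-1,"dx":0,"dy":0,"dz":0,"wx":0,"wy":0,"wz":0},{"hand":-1,"dx":0,"dy":0,"dz":0,"wx":0,"wy":0,"wz":0}]'
python3 st.py
python3 - <<'E'
from h import *
cap('side','side12');crop('side12',240,255,310,315,10,'s1');cap('top','top12');crop('top12',220,180,290,250,10,'t1')
E
```

```text
time_s: 11.1
position: [0.5865, 0.199, 0.0538]
tcp_rot: [[-0.996, 0.088, -0.001], [0.088, 0.996, 0.0], [0.001, 0.0, -1.0]]
force: [0.2, 1.0, -1.2]
opening: 0.25
11.1 [0.5865 0.199  0.0538] F [ 0.2   0.98 -1.22] op 0.25 jawang 84.96 z [-1.e-03  2.e-04 -1.e+00] [  8.  43.  90.   0.  48. -77.]
```

View pics/s1.png

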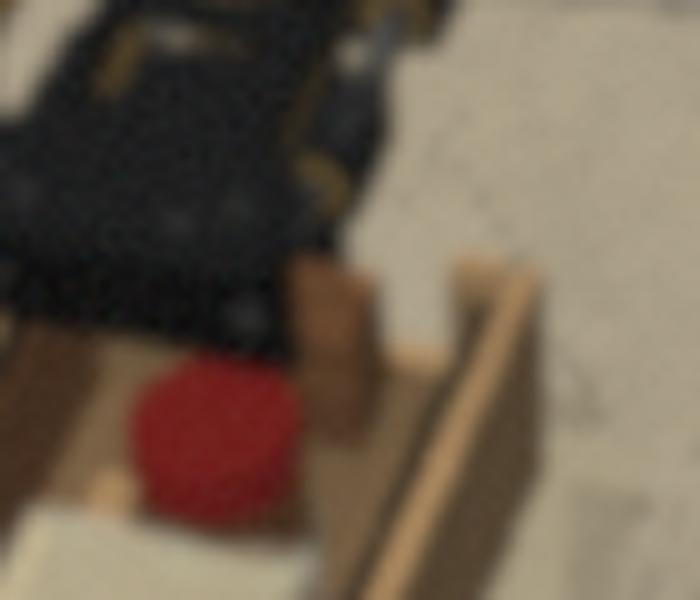

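View pics/t1.png

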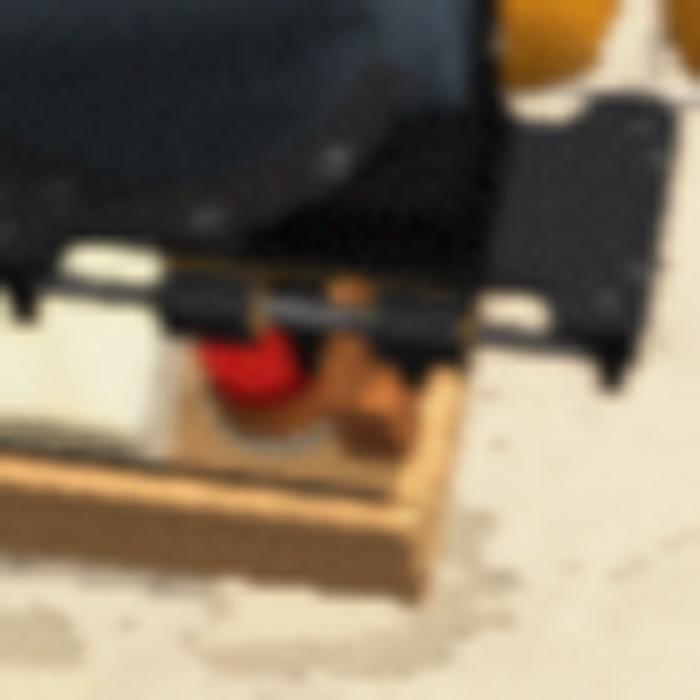

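Filler is upright, clear of jar (top crop: between x≈330 and 415) and deeper. Release.

```bash
python3 -m handwheel '[{"hand":-0.35,"dx":0,"dy":0,"dz":0,"wx":0,"wy":0,"wz":0},{"hand":-0.2,"dx":0,"dy":0,"dz":0,"wx":0,"wy":0,"wz":0},{"hand":-0.2,"dx":0,"dy":0,"dz":0,"wx":0,"wy":0,"wz":0},{"hand":-0.2,"dx":0,"dy":0,"dz":2,"wx":0,"wy":0,"wz":0},{"hand":-0.2,"dx":0,"dy":0,"dz":2,"wx":0,"wy":0,"wz":0},{"hand":-0.2,"dx":0,"dy":0,"dz":0,"wx":0,"wy":0,"wz":0}]'
python3 st.py
python3 - <<'E'
from h import *
cap('side','side13');crop('side13',240,255,310,315,10,'s1');cap('top','top13');crop('top13',220,180,290,250,10,'t1')
E
```

```text
time_s: 11.8
position: [0.589, 0.199, 0.0973]
tcp_rot: [[-0.996, 0.088, 0.006], [0.088, 0.996, 0.001], [-0.006, 0.001, -1.0]]
force: [0.7, 0.6, 0.6]
opening: 0.394
11.8 [0.589  0.199  0.0973] F [0.73 0.61 0.58] op 0.394 jawang 84.97 z [ 5.9e-03  6.0e-04 -1.0e+00] [  8.  39.  89.  -0.  52. -77.]
```

View pics/s1.png

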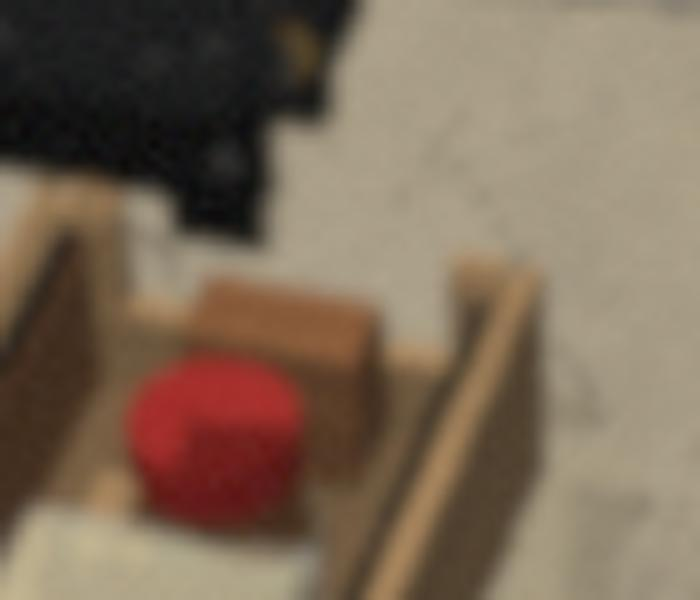

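View pics/t1.png

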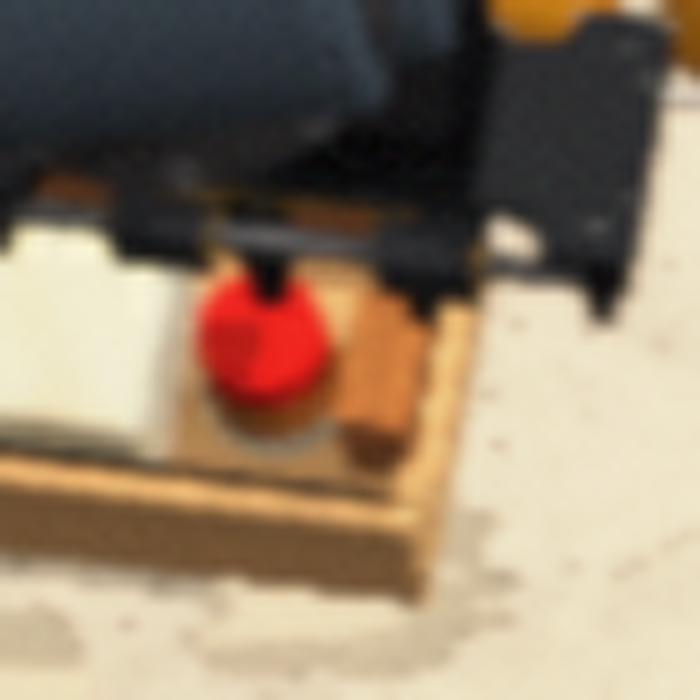

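Run:
```python
from fit import *
for n,t,L in(('side','side13',[(240,300),(300,320),(350,330),(220,320),(330,350),(220,400)]),):
  C=cloud(n,t); b=np.array([.597,.264]);c,s=np.cos(-.088),np.sin(-.088)
  for x,y in L:
    u,v=int(x/10+240),int(y/10+255); p=C[v,u]; d=p[:2]-b; print((x,y),(p[2]*1000).round(0),'box xy',((c*d[0]+s*d[1])*1000).round(0),((-s*d[0]+c*d[1])*1000).round(0))
q=lambda L:[(x/10+240-.45,y/10+255-.45) for x,y in L]
t=lambda L:[(x/10+220-.45,y/10+180-.45) for x,y in L]
for zt in(.05,.055,.06): print(atz('side',q([(215,278),(380,305),(365,360),(190,328)]),zt).mean(0))
```

```text
(240, 300) 53.0 box xy 3.0 -69.0
(300, 320) 50.0 box xy -12.0 -68.0
(350, 330) 49.0 box xy -24.0 -69.0
(220, 320) 53.0 box xy 5.0 -61.0
(330, 350) 54.0 box xy -23.0 -57.0
(220, 400) 53.0 box xy -4.0 -36.0
[0.58388117 0.19503955 0.05      ]
[0.58230692 0.20020521 0.055     ]
[0.58073267 0.20537086 0.06      ]
```

```bash
python3 -m handwheel '[{"hand":-1,"dx":-0.2,"dy":-0.8,"dz":0,"wx":0,"wy":0,"wz":0},{"hand":-1,"dx":0,"dy":0,"dz":0,"wx":0,"wy":0,"wz":0},{"hand":-1,"dx":0,"dy":0,"dz":-1.5,"wx":0,"wy":0,"wz":0},{"hand":-1,"dx":0,"dy":0,"dz":-1.5,"wx":0,"wy":0,"wz":0},{"hand":-1,"dx":0,"dy":0,"dz":-0.6,"wx":0,"wy":0,"wz":0},{"hand":-1,"dx":0,"dy":0,"dz":-0.3,"wx":0,"wy":0,"wz":0},{"hand":-1,"dx":0,"dy":0,"dz":0,"wx":0,"wy":0,"wz":0}]'
python3 st.py
python3 -m handwheel '[{"hand":-1,"dx":0,"dy":0,"dz":-0.2,"wx":0,"wy":0,"wz":0},{"hand":-1,"dx":0,"dy":0,"dz":-0.2,"wx":0,"wy":0,"wz":0},{"hand":-1,"dx":0,"dy":0,"dz":0,"wx":0,"wy":0,"wz":0}]'
python3 st.py
```

```text
time_s: 12.6
position: [0.5844, 0.1908, 0.0545]
tcp_rot: [[-0.996, 0.088, -0.002], [0.088, 0.996, -0.0], [0.002, -0.0, -1.0]]
force: [0.3, -0.2, 0.4]
opening: 0.011
12.6 [0.5844 0.1908 0.0545] F [ 0.29 -0.22  0.39] op 0.011 jawang 84.98 z [-1.7e-03 -2.0e-04 -1.0e+00] [  8.  42.  91.  -0.  47. -77.]
time_s: 12.9
position: [0.5849, 0.1908, 0.0517]
tcp_rot: [[-0.996, 0.088, 0.0], [0.088, 0.996, 0.0], [-0.0, 0.0, -1.0]]
force: [-1.2, -0.2, 0.7]
opening: 0.005
12.9 [0.5849 0.1908 0.0517] F [-1.18 -0.18  0.68] op 0.005 jawang 84.97 z [ 2.e-04  0.e+00 -1.e+00] [  8.  42.  91.  -0.  47. -77.]
```

```bash
python3 -m handwheel '[{"hand":-1,"dx":0,"dy":0,"dz":-0.2,"wx":0,"wy":0,"wz":0},{"hand":-1,"dx":0,"dy":0,"dz":0,"wx":0,"wy":0,"wz":0}]'
python3 -m handwheel '[{"hand":-1,"dx":0,"dy":0,"dz":-0.2,"wx":0,"wy":0,"wz":0},{"hand":-1,"dx":0,"dy":0,"dz":0,"wx":0,"wy":0,"wz":0}]'
python3 st.py
```

```text
time_s: 13.1
position: [0.5852, 0.1908, 0.0505]
tcp_rot: [[-0.996, 0.088, 0.001], [0.088, 0.996, 0.0], [-0.001, 0.0, -1.0]]
force: [-0.7, 0.2, 3.9]
opening: 0.006
time_s: 13.3
position: [0.5853, 0.1908, 0.0504]
tcp_rot: [[-0.996, 0.087, 0.002], [0.087, 0.996, -0.0], [-0.002, 0.0, -1.0]]
force: [-3.7, -0.8, 15.3]
opening: 0.005
13.3 [0.5853 0.1908 0.0504] F [-3.73 -0.77 15.26] op 0.005 jawang 84.99 z [ 0.0015 -0.     -1.    ] [  8.  43.  91.  -0.  47. -77.]
```

```bash
python3 -m handwheel '[{"hand":-1,"dx":0,"dy":0,"dz":3,"wx":0,"wy":0,"wz":0},{"hand":-1,"dx":0,"dy":0,"dz":4,"wx":0,"wy":0,"wz":0},{"hand":0,"dx":-2,"dy":0,"dz":4,"wx":0,"wy":0,"wz":0},{"hand":0,"dx":-4,"dy":0,"dz":4,"wx":0,"wy":0,"wz":0},{"hand":0,"dx":-4,"dy":0,"dz":4,"wx":0,"wy":0,"wz":0},{"hand":0,"dx":-4,"dy":0,"dz":1,"wx":0,"wy":0,"wz":0},{"hand":0,"dx":-4,"dy":0,"dz":0,"wx":0,"wy":0,"wz":0},{"hand":0,"dx":0,"dy":-2,"dz":0,"wx":0,"wy":0,"wz":0},{"hand":0,"dx":0,"dy":-3,"dz":0,"wx":0,"wy":0,"wz":0},{"hand":0,"dx":0,"dy":-3,"dz":0,"wx":0,"wy":0,"wz":0}]'
python3 st.py
python3 - <<'E'
from h import *
cap('side','side14');crop('side14',220,240,330,330,6,'s1');cap('top','top14');crop('top14',190,180,280,250,8,'t1')
E
```

```text
time_s: 14.3
position: [0.4137, 0.1104, 0.2387]
tcp_rot: [[-0.996, 0.086, 0.001], [0.086, 0.996, -0.0], [-0.001, 0.0, -1.0]]
force: [-0.0, 0.9, 0.4]
opening: 0.496
14.3 [0.4137 0.1104 0.2387] F [-0.05  0.91  0.37] op 0.496 jawang 85.08 z [ 1.4e-03 -1.0e-04 -1.0e+00] [ -0.  14. 108.  -0.  59. -85.]
```

View pics/s1.png

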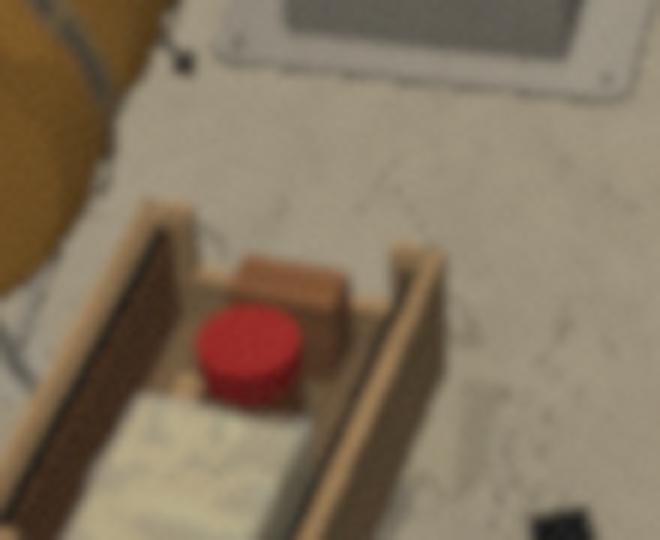

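View pics/top14.png

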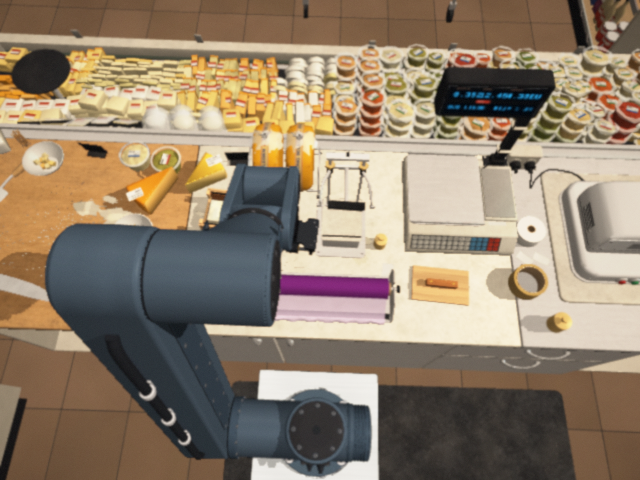

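```bash
python3 -m handwheel '[{"hand":0,"dx":-1.5,"dy":-3,"dz":0,"wx":0,"wy":0,"wz":0},{"hand":0,"dx":0,"dy":-4,"dz":0,"wx":0,"wy":0,"wz":0},{"hand":0,"dx":0,"dy":-4,"dz":0,"wx":0,"wy":0,"wz":0},{"hand":0,"dx":0,"dy":-4,"dz":0,"wx":0,"wy":0,"wz":0},{"hand":0,"dx":0,"dy":-4,"dz":0,"wx":0,"wy":0,"wz":0},{"hand":0,"dx":0,"dy":-4,"dz":0,"wx":0,"wy":0,"wz":0},{"hand":0,"dx":0,"dy":-4,"dz":0,"wx":0,"wy":0,"wz":0},{"hand":0,"dx":0,"dy":-4,"dz":0,"wx":0,"wy":0,"wz":0},{"hand":0,"dx":0,"dy":-4,"dz":0,"wx":0,"wy":0,"wz":-0.1},{"hand":0,"dx":0,"dy":-4,"dz":0,"wx":0,"wy":0,"wz":-0.14}]'
python3 st.py
python3 -m handwheel '[{"hand":0,"dx":0,"dy":-3,"dz":0,"wx":0,"wy":0,"wz":-0.14},{"hand":0,"dx":0.3,"dy":-1,"dz":0,"wx":0,"wy":0,"wz":-0.14},{"hand":0,"dx":0.3,"dy":0,"dz":-1,"wx":0,"wy":0,"wz":-0.14},{"hand":0,"dx":0.3,"dy":0,"dz":-2,"wx":0,"wy":0,"wz":-0.14},{"hand":0,"dx":0,"dy":0,"dz":-2,"wx":0,"wy":0,"wz":-0.14},{"hand":0,"dx":0,"dy":0,"dz":-2,"wx":0,"wy":0,"wz":-0.14},{"hand":0,"dx":0,"dy":0,"dz":-1,"wx":0,"wy":0,"wz":-0.14},{"hand":0,"dx":0,"dy":0,"dz":-1,"wx":0,"wy":0,"wz":-0.14},{"hand":0,"dx":0,"dy":0,"dz":0,"wx":0,"wy":0,"wz":-0.14},{"hand":0,"dx":0,"dy":0,"dz":0,"wx":0,"wy":0,"wz":0}]'
python3 st.py
```

```text
time_s: 15.4
position: [0.3994, -0.2804, 0.2383]
tcp_rot: [[-0.945, 0.327, 0.001], [0.327, 0.945, 0.0], [-0.001, 0.0, -1.0]]
force: [0.1, 0.5, -0.1]
opening: 0.503
15.4 [ 0.3994 -0.2804  0.2383] F [ 0.09  0.49 -0.09] op 0.503 jawang 70.91 z [ 7.e-04  2.e-04 -1.e+00] [ -48.   18.  100.    0.   61. -119.]
time_s: 16.4
position: [0.4086, -0.3186, 0.1478]
tcp_rot: [[0.017, 1.0, -0.0], [1.0, -0.017, 0.001], [0.001, -0.0, -1.0]]
force: [-0.3, -0.1, 0.8]
opening: 0.503
16.4 [ 0.4086 -0.3186  0.1478] F [-0.33 -0.07  0.8 ] op 0.503 jawang -0.95 z [-2.e-04  9.e-04 -1.e+00] [-50.  28. 102.   0.  50. -49.]
```

```bash
python3 -m handwheel '[{"hand":0,"dx":0.1,"dy":-0.6,"dz":-3,"wx":0,"wy":0,"wz":-0.056},{"hand":0,"dx":0,"dy":0,"dz":-3,"wx":0,"wy":0,"wz":0},{"hand":0,"dx":0,"dy":0,"dz":-3,"wx":0,"wy":0,"wz":0},{"hand":0,"dx":0,"dy":0,"dz":-1,"wx":0,"wy":0,"wz":0},{"hand":0,"dx":0,"dy":0,"dz":0,"wx":0,"wy":0,"wz":0}]'
python3 st.py
python3 - <<'E'
from h import *
cap('side','side15');crop('side15',330,150,420,220,8,'s1');cap('top','top15');crop('top15',390,230,490,320,7,'t1')
E
```

```text
time_s: 16.9
position: [0.4088, -0.3244, 0.0472]
tcp_rot: [[0.071, 0.997, -0.002], [0.997, -0.071, 0.002], [0.002, -0.002, -1.0]]
force: [0.4, 0.3, -0.6]
opening: 0.499
16.9 [ 0.4088 -0.3244  0.0472] F [ 0.36  0.32 -0.56] op 0.499 jawang -4.08 z [-0.0017  0.0023 -1.    ] [-51.  39. 104.   0.  37. -47.]
```

View pics/s1.png

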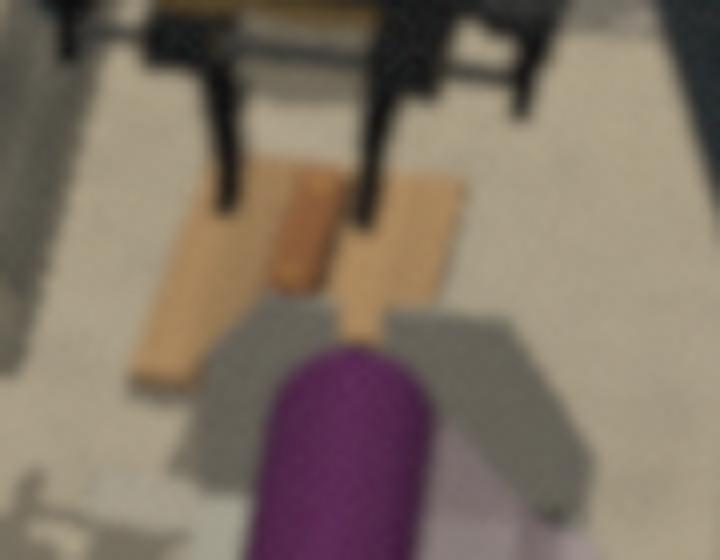

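View pics/t1.png

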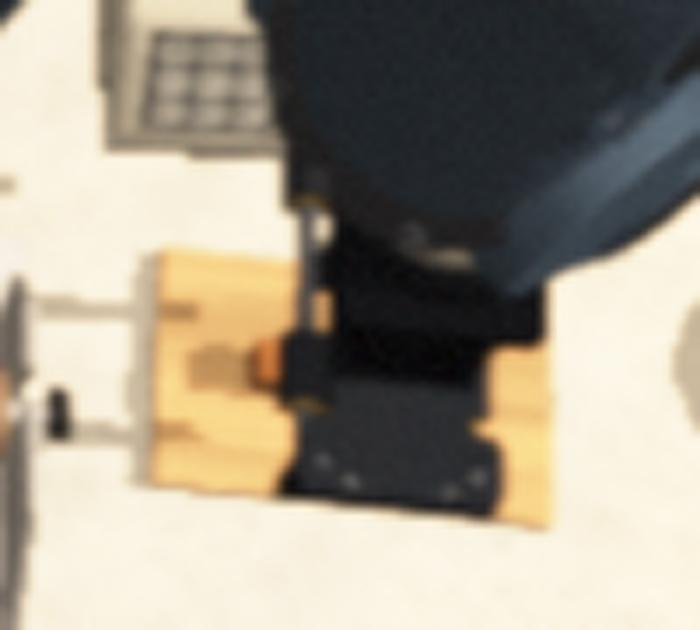

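```bash
python3 -m handwheel '[{"hand":0,"dx":0,"dy":0,"dz":-2,"wx":0,"wy":0,"wz":0},{"hand":0,"dx":0,"dy":0,"dz":-1,"wx":0,"wy":0,"wz":0},{"hand":0,"dx":0,"dy":0,"dz":-0.5,"wx":0,"wy":0,"wz":0},{"hand":0,"dx":0,"dy":0,"dz":0,"wx":0,"wy":0,"wz":0},{"hand":0,"dx":0,"dy":0,"dz":0,"wx":0,"wy":0,"wz":0}]'
python3 st.py
python3 -m handwheel '[{"hand":-1,"dx":0,"dy":0,"dz":0,"wx":0,"wy":0,"wz":0},{"hand":-1,"dx":0,"dy":0,"dz":0,"wx":0,"wy":0,"wz":0},{"hand":-1,"dx":0,"dy":0,"dz":0,"wx":0,"wy":0,"wz":0},{"hand":-1,"dx":0,"dy":0,"dz":0,"wx":0,"wy":0,"wz":0},{"hand":-1,"dx":0,"dy":0,"dz":0,"wx":0,"wy":0,"wz":0}]'
python3 st.py
```

```text
time_s: 17.5
position: [0.4094, -0.3255, 0.0138]
tcp_rot: [[0.073, 0.997, 0.001], [0.997, -0.073, -0.001], [-0.001, 0.001, -1.0]]
force: [-0.3, 0.7, 0.5]
opening: 0.496
17.5 [ 0.4094 -0.3255  0.0138] F [-0.28  0.68  0.45] op 0.496 jawang -4.17 z [ 5.e-04 -6.e-04 -1.e+00] [-51.  42. 105.   0.  33. -47.]
time_s: 18.0
position: [0.4091, -0.3252, 0.0134]
tcp_rot: [[0.073, 0.997, 0.0], [0.997, -0.073, -0.0], [-0.0, 0.0, -1.0]]
force: [-0.5, 0.2, 0.6]
opening: 0.222
18.0 [ 0.4091 -0.3252  0.0134] F [-0.53  0.22  0.57] op 0.222 jawang -4.19 z [ 0.e+00 -1.e-04 -1.e+00] [-51.  42. 105.  -0.  33. -47.]
```

```bash
python3 -m handwheel '[{"hand":-1,"dx":0,"dy":0,"dz":1,"wx":0,"wy":0,"wz":0},{"hand":-1,"dx":0,"dy":0,"dz":3,"wx":0,"wy":0,"wz":0},{"hand":-1,"dx":-0.2,"dy":0,"dz":4,"wx":0,"wy":0,"wz":0},{"hand":-1,"dx":-0.2,"dy":0,"dz":4.5,"wx":0,"wy":0,"wz":0},{"hand":-1,"dx":-0.2,"dy":0,"dz":4.5,"wx":0,"wy":0,"wz":0},{"hand":-1,"dx":-0.2,"dy":0,"dz":4.5,"wx":0,"wy":0,"wz":0},{"hand":-1,"dx":0,"dy":0,"dz":4.5,"wx":0,"wy":0,"wz":0},{"hand":-1,"dx":0,"dy":0,"dz":4.5,"wx":0,"wy":0,"wz":0},{"hand":-1,"dx":0,"dy":0,"dz":4.5,"wx":0,"wy":0,"wz":0},{"hand":-1,"dx":0,"dy":0,"dz":4.5,"wx":0,"wy":0,"wz":0}]'
python3 st.py
python3 - <<'E'
from h import *
cap('side','side16');cap('top','top16')
E
```

```text
time_s: 19.0
position: [0.4003, -0.3241, 0.4104]
tcp_rot: [[0.073, 0.997, -0.0], [0.997, -0.073, 0.0], [0.0, -0.0, -1.0]]
force: [0.3, -0.4, -3.7]
opening: 0.226
19.0 [ 0.4003 -0.3241  0.4104] F [ 0.27 -0.39 -3.66] op 0.226 jawang -4.18 z [-2.e-04  4.e-04 -1.e+00] [-51.  12.  81.   0.  87. -47.]
```

View pics/side16.png

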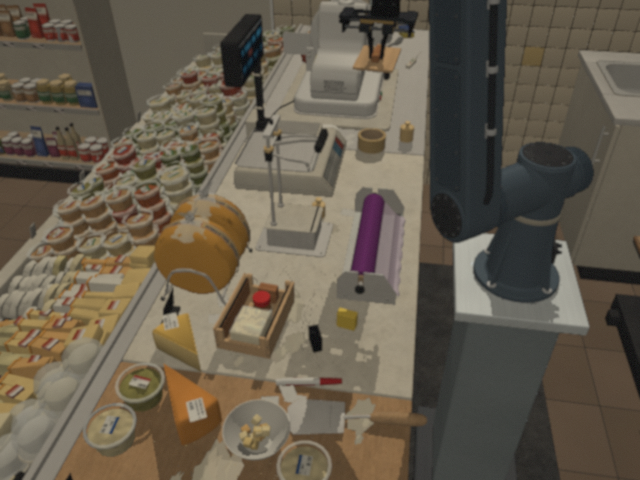

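View pics/top16.png

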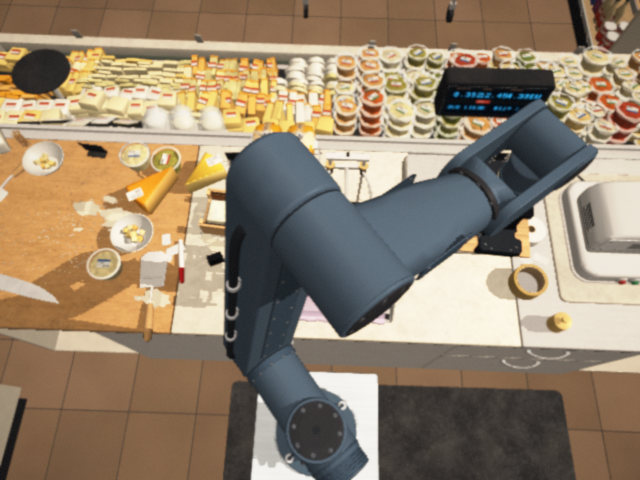

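```bash
python3 -m handwheel '[{"hand":-1,"dx":0,"dy":2,"dz":1,"wx":0,"wy":0,"wz":0},{"hand":-1,"dx":0,"dy":3,"dz":0,"wx":0,"wy":0,"wz":0},{"hand":-1,"dx":0,"dy":4,"dz":0,"wx":0,"wy":0,"wz":0},{"hand":-1,"dx":0,"dy":4,"dz":0,"wx":0,"wy":0,"wz":0},{"hand":-1,"dx":0,"dy":4,"dz":0,"wx":0,"wy":0,"wz":0},{"hand":-1,"dx":0,"dy":4,"dz":0,"wx":0,"wy":0,"wz":0},{"hand":-1,"dx":0,"dy":4,"dz":0,"wx":0,"wy":0,"wz":0},{"hand":-1,"dx":0,"dy":4,"dz":0,"wx":0,"wy":0,"wz":0},{"hand":-1,"dx":0,"dy":4,"dz":0,"wx":0,"wy":0,"wz":0},{"hand":-1,"dx":0,"dy":4,"dz":0,"wx":0,"wy":0,"wz":0}]'
python3 st.py
python3 -m handwheel '[{"hand":-1,"dx":0,"dy":4,"dz":0,"wx":0,"wy":0,"wz":0},{"hand":-1,"dx":0,"dy":4,"dz":0,"wx":0,"wy":0,"wz":0},{"hand":-1,"dx":0,"dy":4,"dz":0,"wx":0,"wy":0,"wz":0},{"hand":-1,"dx":0,"dy":4,"dz":0,"wx":0,"wy":0,"wz":0},{"hand":-1,"dx":0,"dy":4,"dz":0,"wx":0,"wy":0,"wz":0},{"hand":-1,"dx":0,"dy":3,"dz":0,"wx":0,"wy":0,"wz":0},{"hand":-1,"dx":2,"dy":1,"dz":-2,"wx":0,"wy":0,"wz":-0.015},{"hand":-1,"dx":3,"dy":0,"dz":-3,"wx":0,"wy":0,"wz":0},{"hand":-1,"dx":3,"dy":0,"dz":-3,"wx":0,"wy":0,"wz":0},{"hand":-1,"dx":3,"dy":0,"dz":-3,"wx":0,"wy":0,"wz":0}]'
python3 st.py
```

```text
time_s: 20.1
position: [0.3987, 0.0473, 0.4169]
tcp_rot: [[0.073, 0.997, -0.004], [0.997, -0.073, 0.001], [0.001, -0.004, -1.0]]
force: [1.4, -0.5, -1.8]
opening: 0.224
20.1 [0.3987 0.0473 0.4169] F [ 1.41 -0.52 -1.83] op 0.224 jawang -4.17 z [-0.0038  0.0012 -1.    ] [-9.  0. 93.  0. 86. -5.]
time_s: 21.1
position: [0.5095, 0.2852, 0.3059]
tcp_rot: [[0.087, 0.996, -0.004], [0.996, -0.087, -0.001], [-0.001, -0.004, -1.0]]
force: [-0.6, -0.5, -0.7]
opening: 0.225
21.1 [0.5095 0.2852 0.3059] F [-0.6  -0.52 -0.74] op 0.225 jawang -4.97 z [-4.e-03 -8.e-04 -1.e+00] [18. 22. 82.  0. 76. 23.]
```

```bash
python3 -m handwheel '[{"hand":-1,"dx":3,"dy":0,"dz":-4,"wx":0,"wy":0,"wz":0},{"hand":-1,"dx":3,"dy":0,"dz":-4,"wx":0,"wy":0,"wz":0},{"hand":-1,"dx":2.3,"dy":0,"dz":-4,"wx":0,"wy":0,"wz":0},{"hand":-1,"dx":0,"dy":0,"dz":-3,"wx":0,"wy":0,"wz":0},{"hand":-1,"dx":0,"dy":0,"dz":-3,"wx":0,"wy":0,"wz":0},{"hand":-1,"dx":0,"dy":0,"dz":-1.5,"wx":0,"wy":0,"wz":0},{"hand":-1,"dx":0,"dy":0,"dz":0,"wx":0,"wy":0,"wz":0},{"hand":-1,"dx":0,"dy":0,"dz":0,"wx":0,"wy":0,"wz":0}]'
python3 st.py
python3 - <<'E'
from h import *
cap('side','side17');crop('side17',190,240,320,370,6,'s1');cap('top','top17');crop('top17',180,150,300,260,6,'t1')
E
```

```text
time_s: 21.9
position: [0.5939, 0.2852, 0.1139]
tcp_rot: [[0.088, 0.996, 0.0], [0.996, -0.088, 0.0], [0.0, 0.0, -1.0]]
force: [0.2, -0.8, -2.6]
opening: 0.228
21.9 [0.5939 0.2852 0.1139] F [ 0.2  -0.76 -2.58] op 0.228 jawang -5.02 z [ 2.e-04  2.e-04 -1.e+00] [16. 40. 82.  0. 58. 21.]
```

View pics/s1.png

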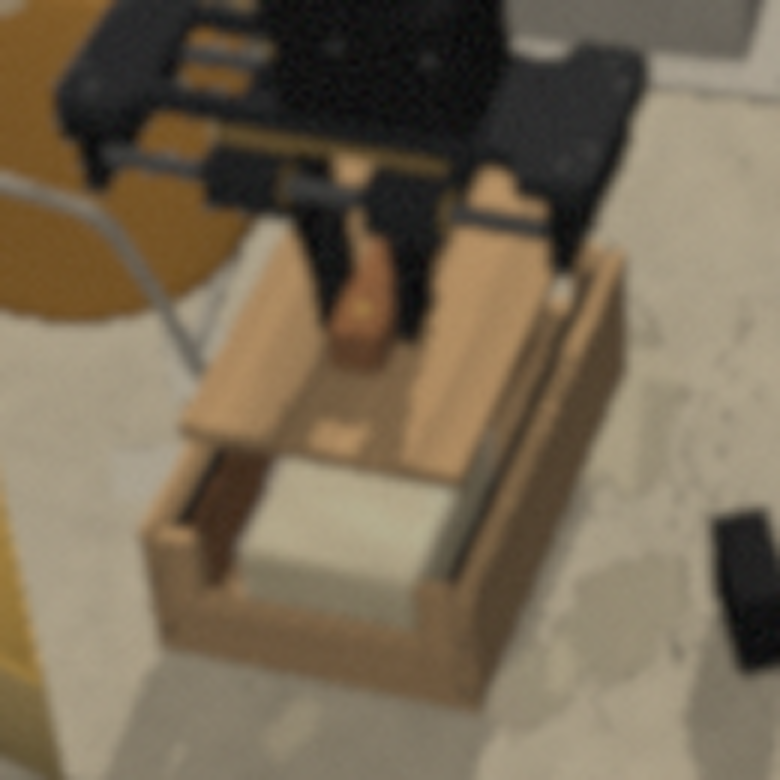

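View pics/t1.png

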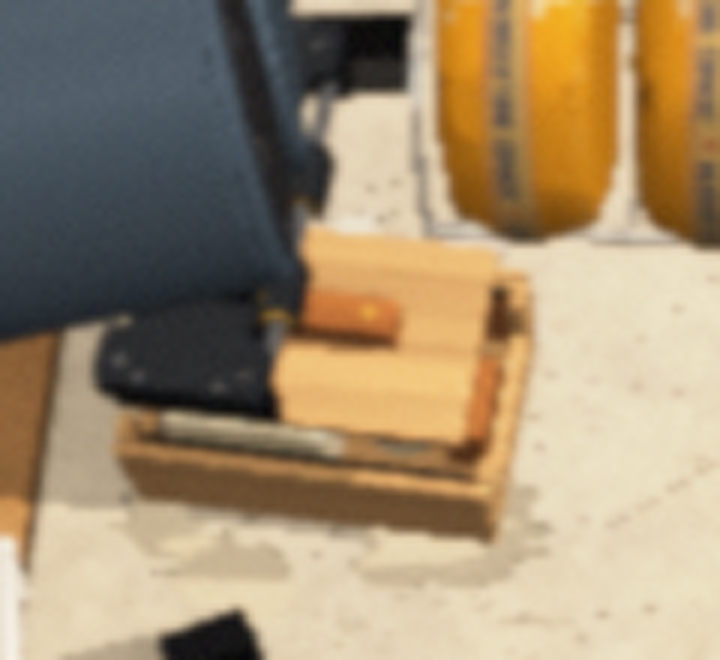

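```bash
python3 -m handwheel '[{"hand":-1,"dx":0.4,"dy":0,"dz":-1.5,"wx":0,"wy":0,"wz":0},{"hand":-1,"dx":0,"dy":0,"dz":-1.5,"wx":0,"wy":0,"wz":0},{"hand":-1,"dx":0,"dy":0,"dz":0,"wx":0,"wy":0,"wz":0},{"hand":-1,"dx":0,"dy":0,"dz":0,"wx":0,"wy":0,"wz":0}]'
python3 st.py
cat > chk.py <<'E'
import sys
from ov import *
k=sys.argv[1]
s=bot.read_state();p=s['position'];R=s['tcp_rot'];yaw=np.arctan2(R[1,1],R[0,1])
cap('side','side'+k);cap('top','top'+k)
lc=p[:2]-.0198*np.array([-np.sin(yaw),np.cos(yaw)]); L=[lc[0],lc[1],yaw,p[2]-.0134]; print('lid model',np.round(L,4))
b=[.597,.2645,-.088]
it=[(b,box(.062,.092,.062),(0,255,0)),(b,box(.054,.084,.062),(0,0,255)),(L,box(.052,.082,.008),(255,255,0)),(L,box(.052,.082,0),(255,0,0))]
overlay('top','top'+k,(190,170,290,260),8,'ot',it); overlay('side','side'+k,(200,260,310,370),7,'os',it)
overlay('top','top'+k,(190,170,290,260),8,'pt',[]); overlay('side','side'+k,(200,260,310,370),7,'ps',[])
E
python3 chk.py 18
```

```text
time_s: 22.4
position: [0.5973, 0.2845, 0.0821]
tcp_rot: [[0.088, 0.996, -0.002], [0.996, -0.088, -0.001], [-0.001, -0.002, -1.0]]
force: [-0.4, -0.4, -1.0]
opening: 0.226
22.4 [0.5973 0.2845 0.0821] F [-0.41 -0.4  -0.96] op 0.226 jawang -5.05 z [-2.3e-03 -6.0e-04 -1.0e+00] [16. 43. 83.  0. 55. 21.]
lid model [ 0.5956  0.2648 -0.0881  0.0687]
```

View pics/os.png

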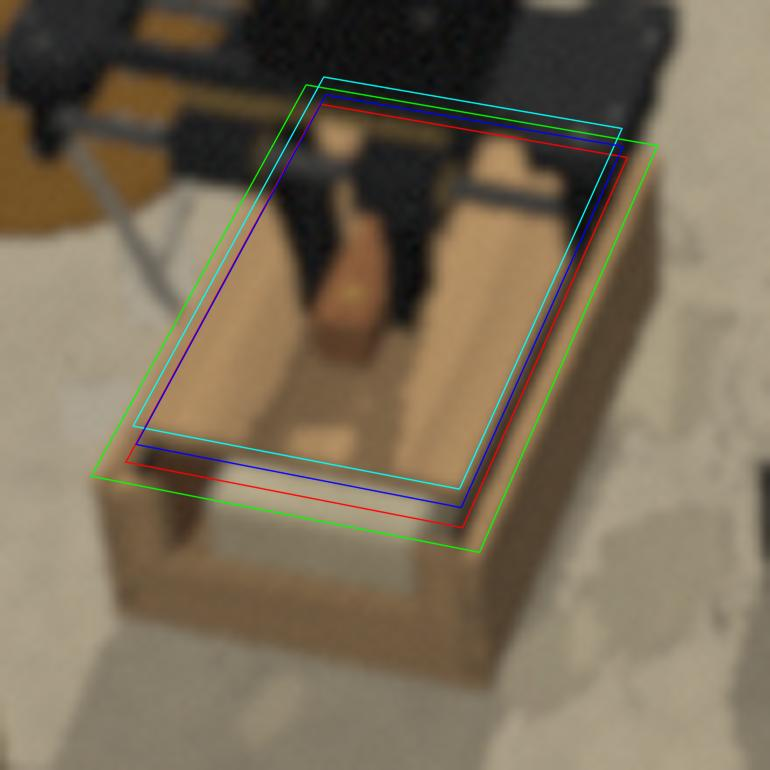

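View pics/ot.png

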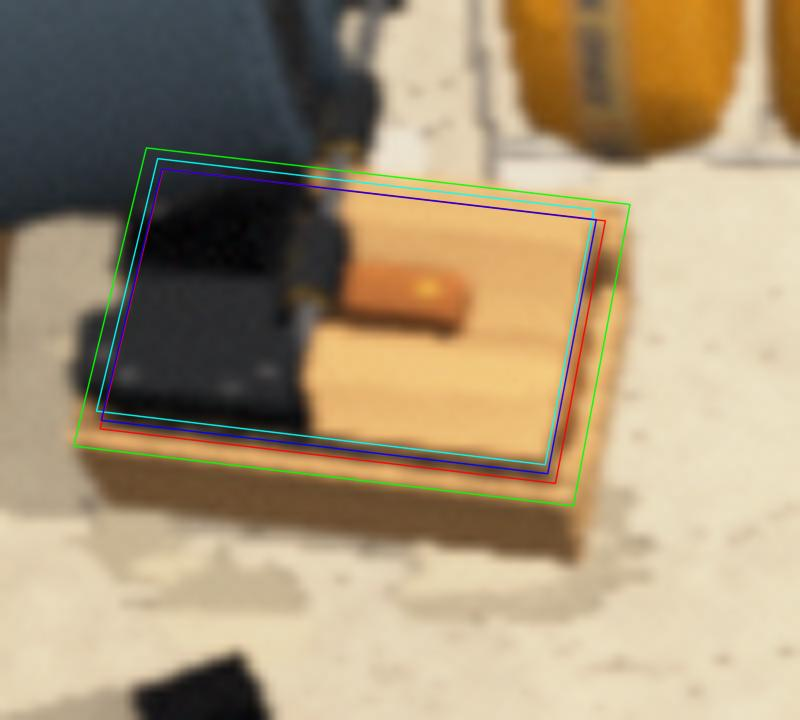

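View pics/ps.png

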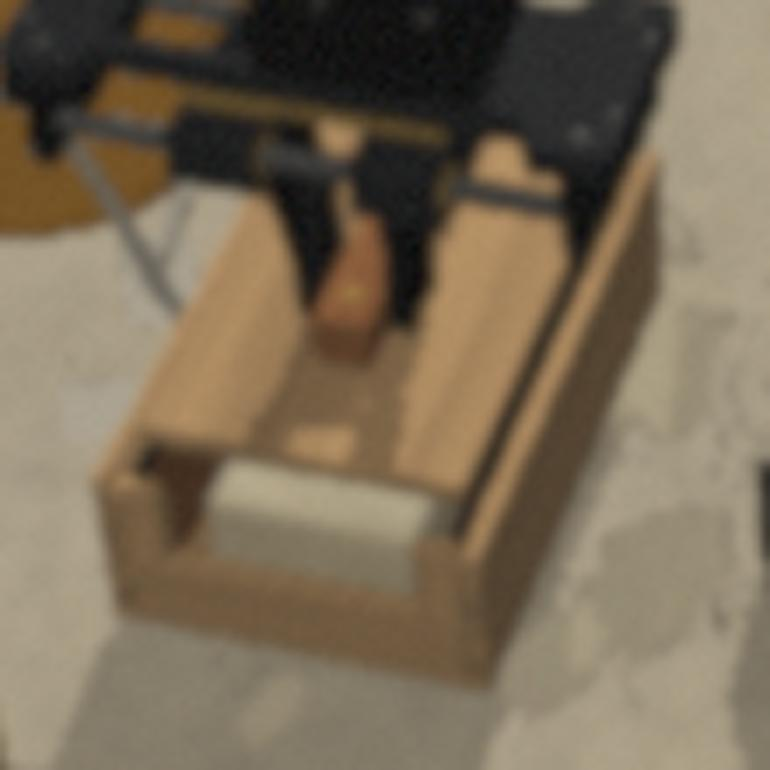

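View pics/pt.png

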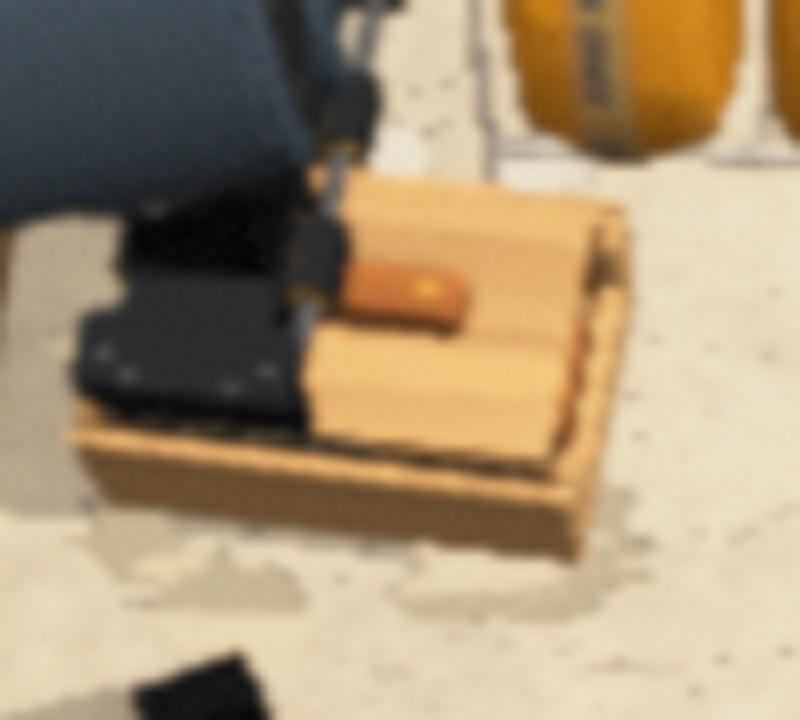

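Run:
```python
from h import *
crop('side18',208,315,278,350,11,'z1'); crop('top18',245,190,275,245,12,'z2')
```

```text
(no output)
```

View pics/z1.png

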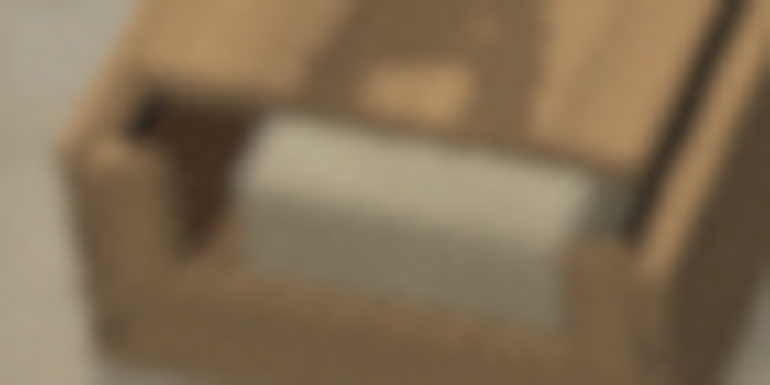

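View pics/z2.png

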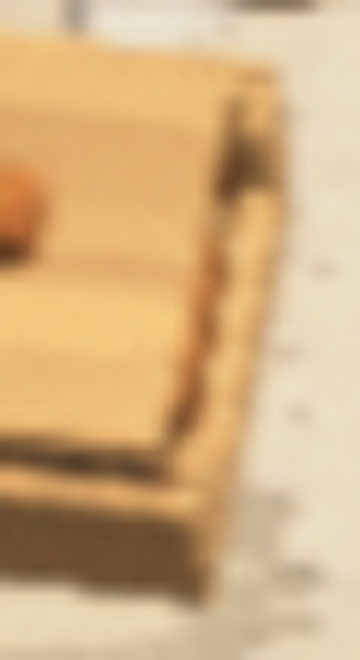

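Run:
```python
from fit import *
q=lambda L:[(x/11+208-.45,y/11+315-.45) for x,y in L]
t=lambda L:[(x/12+245-.46,y/12+190-.46) for x,y in L]
b=np.array([.597,.2645]);c,s=np.cos(-.088),np.sin(-.088)
def fr(P):
    d=P[:,:2]-b; return (np.c_[c*d[:,0]+s*d[:,1],-s*d[:,0]+c*d[:,1]]*1000).round(1)
print('side lid bottom edge pts',fr(atz('side',q([(160,100),(400,137),(638,178)]),.0687)))
print('side box outer near corners',fr(atz('side',q([(62,148),(658,278)]),.062)))
print('side box base near corners',fr(atz('side',q([(100,360)]),.0)))
print('top lid right edge (top z .0767)',fr(atz('top',t([(222,110),(195,280),(165,440)]),.0767)))
print('top lid near edge',fr(atz('top',t([(20,430),(100,440)]),.0767)))
print('top box outer right edge',fr(atz('top',t([(283,80),(245,340),(212,510)]),.062)))
print('top box near outer rim edge',fr(atz('top',t([(20,488),(150,505)]),.062)))
print('cam',rays('top',[(0,0)])[1],rays('side',[(0,0)])[1])
```

```text
side lid bottom edge pts [[ 43.4  82.2]
 [ -4.9  79.9]
 [-52.6  78.7]]
side box outer near corners [[ 60.1  92.9]
 [-62.   96. ]]
side box base near corners [[60.4 92.3]]
top lid right edge (top z .0767) [[ 40.5 -81.4]
 [ -6.  -82.7]
 [-48.9 -82.9]]
top lid near edge [[-50.8 -48. ]
 [-50.9 -67.4]]
top box outer right edge [[ 58.1 -92.2]
 [-13.7 -94.9]
 [-59.4 -94.6]]
top box near outer rim edge [[-59.7 -47.6]
 [-60.  -79.5]]
cam [-8.74894739e-03  5.28405439e-04  1.31700994e+00] [0.29829985 1.13213109 0.95704003]
```

```bash
python3 -m handwheel '[{"hand":-1,"dx":0.08,"dy":0.13,"dz":-0.2,"wx":0,"wy":0,"wz":0},{"hand":-1,"dx":0,"dy":0,"dz":-0.2,"wx":0,"wy":0,"wz":0},{"hand":-1,"dx":0,"dy":0,"dz":-0.2,"wx":0,"wy":0,"wz":0},{"hand":-1,"dx":0,"dy":0,"dz":0,"wx":0,"wy":0,"wz":0},{"hand":-1,"dx":0,"dy":0,"dz":0,"wx":0,"wy":0,"wz":0}]'
python3 st.py
python3 -m handwheel '[{"hand":-1,"dx":0,"dy":0,"dz":-0.15,"wx":0,"wy":0,"wz":0},{"hand":-1,"dx":0,"dy":0,"dz":-0.15,"wx":0,"wy":0,"wz":0},{"hand":-1,"dx":0,"dy":0,"dz":0,"wx":0,"wy":0,"wz":0},{"hand":-1,"dx":0,"dy":0,"dz":0,"wx":0,"wy":0,"wz":0}]'
python3 st.py
```

```text
time_s: 23.0
position: [0.5988, 0.2861, 0.0772]
tcp_rot: [[0.088, 0.996, -0.0], [0.996, -0.088, -0.0], [-0.0, -0.0, -1.0]]
force: [-0.1, 0.0, -1.7]
opening: 0.224
23.0 [0.5988 0.2861 0.0772] F [-0.06  0.01 -1.66] op 0.224 jawang -5.04 z [-2.e-04 -1.e-04 -1.e+00] [16. 43. 82.  0. 54. 21.]
time_s: 23.4
position: [0.5988, 0.2861, 0.0742]
tcp_rot: [[0.088, 0.996, -0.0], [0.996, -0.088, -0.0], [-0.0, -0.0, -1.0]]
force: [0.1, -0.0, -1.7]
opening: 0.226
23.4 [0.5988 0.2861 0.0742] F [ 0.06 -0.03 -1.71] op 0.226 jawang -5.04 z [-2.e-04 -1.e-04 -1.e+00] [16. 43. 82. -0. 54. 21.]
```

```bash
python3 -m handwheel '[{"hand":-1,"dx":0,"dy":0,"dz":-0.15,"wx":0,"wy":0,"wz":0},{"hand":-1,"dx":0,"dy":0,"dz":0,"wx":0,"wy":0,"wz":0},{"hand":-1,"dx":0,"dy":0,"dz":0,"wx":0,"wy":0,"wz":0}]'
python3 st.py
python3 -m handwheel '[{"hand":-1,"dx":0,"dy":0,"dz":-0.1,"wx":0,"wy":0,"wz":0},{"hand":-1,"dx":0,"dy":0,"dz":0,"wx":0,"wy":0,"wz":0},{"hand":-1,"dx":0,"dy":0,"dz":0,"wx":0,"wy":0,"wz":0}]'
python3 st.py
```

```text
time_s: 23.7
position: [0.5989, 0.286, 0.0727]
tcp_rot: [[0.088, 0.996, -0.0], [0.996, -0.088, -0.0], [-0.0, -0.0, -1.0]]
force: [0.3, -0.8, -1.4]
opening: 0.225
23.7 [0.5989 0.286  0.0727] F [ 0.3  -0.79 -1.42] op 0.225 jawang -5.04 z [-2.e-04 -0.e+00 -1.e+00] [16. 43. 83.  0. 54. 21.]
time_s: 24.0
position: [0.5989, 0.2861, 0.0717]
tcp_rot: [[0.088, 0.996, -0.0], [0.996, -0.088, -0.0], [-0.0, -0.0, -1.0]]
force: [-1.2, -0.1, -1.6]
opening: 0.225
24.0 [0.5989 0.2861 0.0717] F [-1.18 -0.13 -1.64] op 0.225 jawang -5.04 z [-0. -0. -1.] [16. 44. 83. -0. 54. 21.]
```

```bash
python3 -m handwheel '[{"hand":-1,"dx":0,"dy":0,"dz":-0.1,"wx":0,"wy":0,"wz":0},{"hand":-1,"dx":0,"dy":0,"dz":0,"wx":0,"wy":0,"wz":0},{"hand":-1,"dx":0,"dy":0,"dz":0,"wx":0,"wy":0,"wz":0}]'
python3 st.py
python3 -m handwheel '[{"hand":-1,"dx":0,"dy":0,"dz":-0.1,"wx":0,"wy":0,"wz":0},{"hand":-1,"dx":0,"dy":0,"dz":0,"wx":0,"wy":0,"wz":0},{"hand":-1,"dx":0,"dy":0,"dz":0,"wx":0,"wy":0,"wz":0}]'
python3 st.py
python3 -m handwheel '[{"hand":-1,"dx":0,"dy":0,"dz":-0.1,"wx":0,"wy":0,"wz":0},{"hand":-1,"dx":0,"dy":0,"dz":0,"wx":0,"wy":0,"wz":0},{"hand":-1,"dx":0,"dy":0,"dz":0,"wx":0,"wy":0,"wz":0}]'
python3 st.py
```

```text
time_s: 24.3
position: [0.5991, 0.2861, 0.071]
tcp_rot: [[0.088, 0.996, 0.0], [0.996, -0.088, 0.0], [0.0, 0.0, -1.0]]
force: [-0.4, -0.1, -0.2]
opening: 0.228
24.3 [0.5991 0.2861 0.071 ] F [-0.38 -0.08 -0.24] op 0.228 jawang -5.04 z [ 3.e-04  1.e-04 -1.e+00] [16. 44. 83. -0. 54. 21.]
time_s: 24.6
position: [0.5991, 0.2862, 0.0701]
tcp_rot: [[0.088, 0.996, 0.0], [0.996, -0.088, 0.0], [0.0, 0.0, -1.0]]
force: [-0.7, -0.3, 1.5]
opening: 0.226
24.6 [0.5991 0.2862 0.0701] F [-0.68 -0.26  1.49] op 0.226 jawang -5.04 z [ 5.e-04  2.e-04 -1.e+00] [16. 44. 83.  0. 54. 21.]
time_s: 24.9
position: [0.5991, 0.2861, 0.0691]
tcp_rot: [[0.088, 0.996, 0.0], [0.996, -0.088, 0.0], [0.0, 0.0, -1.0]]
force: [-1.2, -0.4, 3.7]
opening: 0.222
24.9 [0.5991 0.2861 0.0691] F [-1.17 -0.41  3.68] op 0.222 jawang -5.04 z [ 4.e-04  2.e-04 -1.e+00] [16. 44. 83.  0. 54. 21.]
```

```bash
python3 -m handwheel '[{"hand":-1,"dx":0,"dy":0,"dz":-0.1,"wx":0,"wy":0,"wz":0},{"hand":-1,"dx":0,"dy":0,"dz":0,"wx":0,"wy":0,"wz":0},{"hand":-1,"dx":0,"dy":0,"dz":0,"wx":0,"wy":0,"wz":0}]'
python3 st.py
python3 -m handwheel '[{"hand":-1,"dx":0,"dy":0,"dz":-0.1,"wx":0,"wy":0,"wz":0},{"hand":-1,"dx":0,"dy":0,"dz":0,"wx":0,"wy":0,"wz":0},{"hand":-1,"dx":0,"dy":0,"dz":0,"wx":0,"wy":0,"wz":0}]'
python3 st.py
python3 -m handwheel '[{"hand":-1,"dx":0,"dy":0,"dz":-0.05,"wx":0,"wy":0,"wz":0},{"hand":-1,"dx":0,"dy":0,"dz":0,"wx":0,"wy":0,"wz":0},{"hand":-1,"dx":0,"dy":0,"dz":0,"wx":0,"wy":0,"wz":0}]'
python3 st.py
```

```text
time_s: 25.2
position: [0.5991, 0.2862, 0.0681]
tcp_rot: [[0.088, 0.996, 0.0], [0.996, -0.088, 0.0], [0.0, 0.0, -1.0]]
force: [-1.0, 0.2, 4.7]
opening: 0.228
25.2 [0.5991 0.2862 0.0681] F [-1.01  0.24  4.71] op 0.228 jawang -5.05 z [ 5.e-04  2.e-04 -1.e+00] [16. 44. 83.  0. 53. 21.]
time_s: 25.5
position: [0.5991, 0.2862, 0.0674]
tcp_rot: [[0.088, 0.996, 0.001], [0.996, -0.088, 0.0], [0.0, 0.001, -1.0]]
force: [-1.2, -0.7, 6.5]
opening: 0.225
25.5 [0.5991 0.2862 0.0674] F [-1.23 -0.74  6.46] op 0.225 jawang -5.04 z [ 6.e-04  2.e-04 -1.e+00] [16. 44. 83.  0. 53. 21.]
time_s: 25.8
position: [0.5991, 0.2862, 0.0674]
tcp_rot: [[0.088, 0.996, 0.001], [0.996, -0.088, 0.0], [0.0, 0.001, -1.0]]
force: [-2.0, -0.2, 8.4]
opening: 0.225
25.8 [0.5991 0.2862 0.0674] F [-2.02 -0.16  8.37] op 0.225 jawang -5.04 z [ 6.e-04  2.e-04 -1.e+00] [16. 44. 83.  0. 53. 21.]
```

```bash
python3 -m handwheel '[{"hand":-1,"dx":0,"dy":0,"dz":-0.1,"wx":0,"wy":0,"wz":0},{"hand":-1,"dx":0,"dy":0,"dz":-0.08,"wx":0,"wy":0,"wz":0},{"hand":-1,"dx":0,"dy":0,"dz":0,"wx":0,"wy":0,"wz":0},{"hand":-1,"dx":0,"dy":0,"dz":0,"wx":0,"wy":0,"wz":0}]'
python3 st.py; python3 chk.py 19
```

```text
time_s: 26.2
position: [0.5991, 0.2862, 0.0673]
tcp_rot: [[0.088, 0.996, 0.001], [0.996, -0.088, 0.0], [0.0, 0.001, -1.0]]
force: [-4.3, -0.8, 16.4]
opening: 0.226
26.2 [0.5991 0.2862 0.0673] F [-4.3  -0.81 16.45] op 0.226 jawang -5.03 z [ 1.e-03  1.e-04 -1.e+00] [16. 44. 83. -0. 53. 21.]
lid model [ 0.5974  0.2665 -0.0878  0.0539]
```

View pics/ps.png

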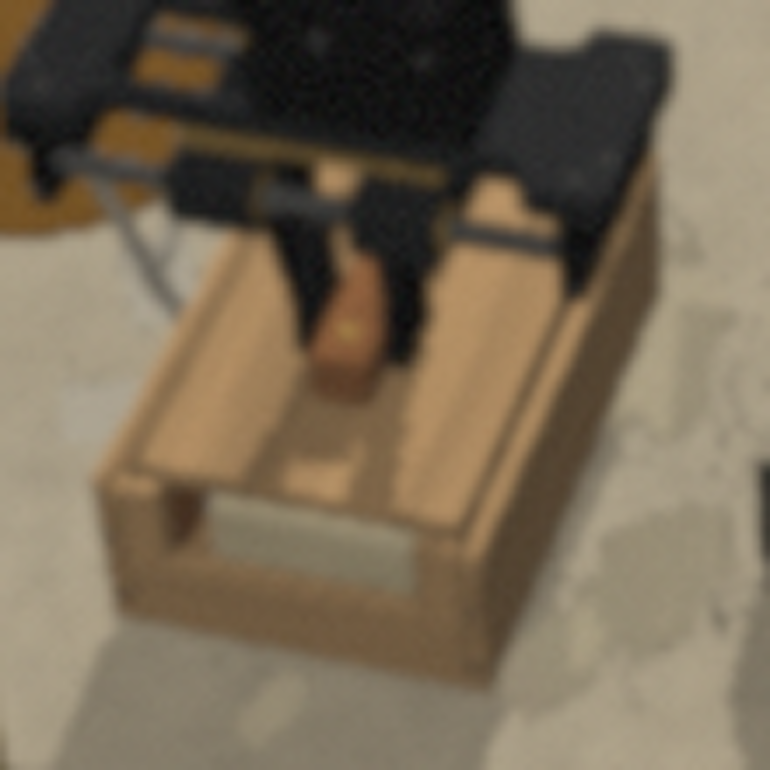

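View pics/pt.png

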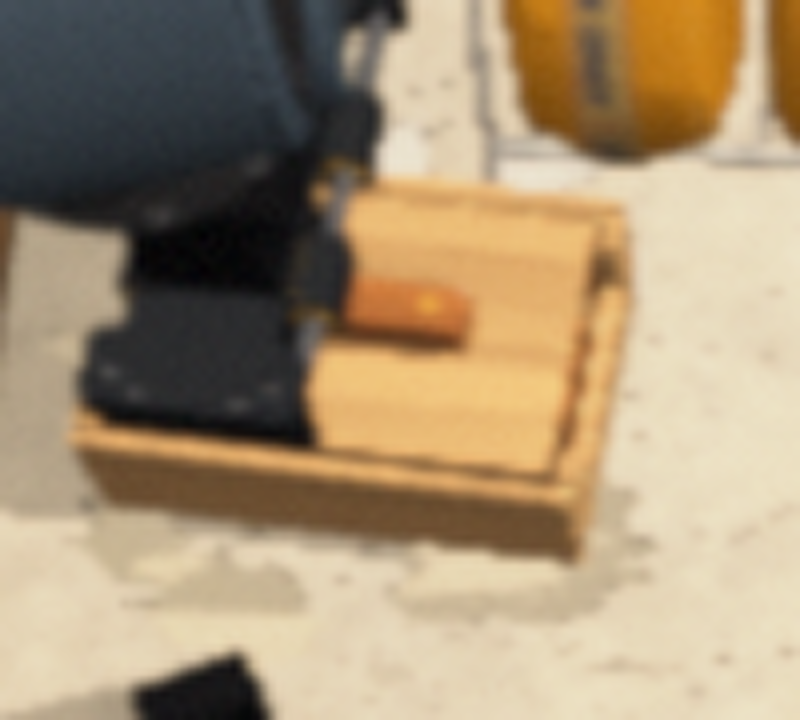

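```bash
python3 -c "
from rig import hand_in
print(hand_in())"; python3 st.py
```

```text
the job is handed in; nothing more can be done
None
the job is handed in; nothing more can be done
```

I stood the brown filler in the box's -y end gap and pressed the lid flush. I then handed the job in at about 26 s, still gripping the handle and pressing. No verdict was reported, so success is not confirmed.

- **Filler:** My first release left the filler tilted, apparently caught on the end wall. I straightened it, gripped it again about 4 mm further in and let it drop. Pushing from above with shut fingers met hard contact at z = 50.4 mm with about 15 N. The block's top should be at 50 mm, so it is on the box floor. The pictures show it upright, let go, with the lid still off.
- **Lid:** I gripped the handle about 20 mm off its middle so that the gripper's body cleared the cheese wheels. The lid went into the rebate without catching, met the strips at the expected height and then stopped moving while the force kept rising. At the end its underside was at about 53.9 mm by the arm's reading (flush is 54 mm). The force was about 16 N vertically, and the opening of about 20 mm matches the handle. Both cameras showed the lid inside the rim.
- **Checks that disagreed:**
  - The two cameras differed by about 5 mm on the box's position along its length relative to the lid. I took the middle, and the lid then seated freely.
  - About 4 N of sideways force remained at the end.
- **Not checked at the end:** The gripper partly hid the goods under the lid in the last pictures. I did not measure the marker and brass weight again. I saw no contact with either.

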